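# Lock the shaker platform with its snap ring and load the jars

## Robot

A 6-joint arm with a two-finger parallel gripper is mounted at the origin on the work surface. World frame = base frame: x ahead of the robot, y to its left, z up, the work surface at z = 0. Lengths are in m, angles in rad, forces in N, time in s.
With the tool pointing down it reaches from about 0.325 to 0.775 m from the base axis. Payload 5.5 kg.
Tool frame: the origin (TCP) lies at the very end of the fingers, on their centre line; the grasp point (between the pads) lies pinch_z behind it (pinch_z is the distance from the TCP to the grasp point, in m); z points along the fingers, y is the direction in which the jaws open and shut (so a half turn about z gives the same grasp; the last joint's range is limited). The gripper opens to 85 mm and grips with 20 to 120 N. Pads are 22 mm wide; open, the fingers measure 114 mm over their backs; the gripper's body (76 mm by 85 mm) begins 54 mm behind the grasp point. The pads swing forward as they close: fully open they stand 13 mm farther back than shut.
Start: joints at [1.167, 0.091, 1.231, -0, 1.82, -0.057], TCP at [0.204, 0.564, 0.231] pointing down, gripper open.
Joint ranges: [-2.87, 2.87], [-0.86, 2.18], [0.17, 2.46], [-1.51, 4.65], [0.06, 2.69], [-2.65, 2.65]. Speed limits (rad/s): [2.57, 2.57, 3.01, 3.14, 3.14, 3.14].

## Interface

Orientations are given as a unit quaternion [w, x, y, z].
In Python, from cell import get_state, camera, camera_params, finish_job, pinch_z gives the robot as it stands. The module is installed in compiled form; this text tells all that it offers.
- The arm moves only by the tool carry_out, never from a script. Its argument "targets" is a list of rows, each a list of 7 numbers: the shift along the tool's x, y, z as a fraction of full scale, then the turn, a rotation vector about the tool's x, y, z as a fraction of full scale, then the opening in per cent of the stroke, from 0 (shut) to 100 (fully open). A call has 1 to 5 rows; each row shifts and turns the commanded pose from where the row before left it, along the tool's axes as they then stand; what a row does not reach is not made up. Full scale, the value 1, is 4 cm for a shift and 5 degrees for a turn. A row lasts 1/10 s, in which the tool goes at most 50 mm and 8.59 degrees, less where a joint would pass 70% of its speed; a pose out of reach is approached as far as the arm can. A call with a number of a shift or a turn outside -1 to 1 is refused whole. A call with a gripper value outside its range is refused whole. The fingers move at their own pace and stop on an object; "force" is the grip in N (left out, the last holds). Time passes only in rows, so rows that do not move let the fingers close. It gives the time, the measured TCP pose, the force and the opening at its end, in the units of the state.
- get_state(): the state, without advancing time (a new reading comes with each control period).
- camera(name): name is "side" or "top"; returns the picture (384x512x3 uint8, red, green, blue); there is no depth.
- camera_params(name): a dict with "mtx" (3x3 intrinsics, pixels), "extrinsics" (4x4, takes a point from world to camera coordinates). Camera axes: x right, y up, looking along -z (the intrinsics and any distortion apply to the point x, -y, -z); pixel columns grow to the right and rows downward; lengths in m; the calibration is good to about 2 mm. A picture is of the moment at which its call begins. camera_params takes no time and is no camera call.
- finish_job(): hands the job in, once; it reports no verdict.
The state is a dict: "clock": time; "joint_pos": joint angles; "qd": joint speeds; "joint_torque": joint torques, N m; "tool_pos": TCP position; "tcp_rot": TCP orientation; "ft_force": force on the tool from outside, world axes, zero at the start; "ft_torque": the same for the moment, N m; "grip_width": finger opening in m.
Only numpy, scipy, OpenCV 4.12 (cv2) and the standard library are available. Lean on these libraries where they do the work, as an engineer would, in place of code of your own. Each camera call takes 0.05 s, during which the arm holds its last target. There are 200 camera calls.

## Task

Get the bench shaker ready for a run: first use the snap-ring pliers to spread the ring by its two eyes, carry it over and let it close into the groove of the shaker's spindle, without touching the ring with the gripper itself. Then put the pliers back upright in their black stand, and stand every amber jar upright on the shaker platform, centred on the marked circles, one jar to a circle. Leave the blue tip box and the yellow tray where they are.

Things in the scene. Friction and masses are not known exactly. Their poses are not given: they have to be found in the camera images.
- ring: flat spring-steel snap ring, 4 mm thick, 30 g, lying level on a white block, its eyes over a trench. Origin on its axis, half-way up; z up; closed bridge at +x (outer edge 25 mm out), gap and two eyes at -x (38 mm out). Relaxed inner radius 14.5 mm at its +y and -y sides. To pass the spindle open each arm 0.25 to 0.29 rad with this origin on the spindle's axis: 1.5 to 2.5 mm to spare all round
- ring_l (a joint): opening of the ring's +y arm, rad, about a hinge at the bridge (22.5 mm to +x, 3 mm to +y of the ring's origin): 0 relaxed, stop at 0.36; springs shut, with about 2.5 N at the eye at 0 and 6 N at 0.28. The -y arm always opens equally. Eyes stay on spread tips by this spring, and a ring pushed right up against the jaws is carried level; with a gap there it droops
- eye_l (a point): centre of the hole in the +y eye, half-way up the ring: relaxed 27 mm to -x and 11 mm to +y of the ring's origin. Through hole 7 mm across in a lug 13 mm wide, the lug reaching 10.5 mm behind it; over a trench 16 mm wide with 22 mm of free depth while the ring lies on its block
- eye_r (a point): centre of the hole in the -y eye, mirror image of eye_l (22 mm apart, relaxed)
- block_top (a point): centre of the top of the fixed white ring block, 30 mm above the table; a boss 25 mm across and 6 mm high stands here inside the ring. The block is 64 mm along its y and runs from 45 mm on its -x side to 33 mm on its +x side, with a trench along y from -33 to -17 mm, down to 6 mm above the table, under the eyes
- grip (a point): point midway between the two black rubber grips of the 120 g snap-ring pliers, which stand upright, tips down; z up, y from grip to grip. Grips 24 mm along x, 42 mm high, 60 mm over their outer faces at rest (63 at the top). Squeezing them SPREADS the tips (pivot 52 mm below): ring open about 0.26 rad at about 38 mm over the grips. Each grip pushes out with 4 N at rest, about 15 N with the ring spread
- guard (a point): centre of the underside of the pliers' flat guard plate (28 mm along x, 66 mm along y, 5 mm thick), 70 mm below grip, 61 mm above the tip ends; it rests on the stand's two walls
- tip_l (a point): end of the pliers' +y tip: a pin 3.2 mm in diameter and 11 mm long below a jaw foot (8 mm wide, 18 mm along x) that will not enter an eye and rests on top of it. At rest 9.5 mm to +y of the middle plane and 131 mm below grip; moves out about 1.45 mm for each 1 mm that a grip moves in, so a light hold at 57 to 58 mm over the grips leaves the tips about 11 to 12 mm from the middle plane
- tip_r (a point): end of the -y tip, mirror image of tip_l; both move equally
- rest (a point): where guard belongs when the pliers are stored: top of the fixed black stand, 72 mm above the table, midway between its two walls (each 14 mm thick, 50 mm along x, 42 mm apart along y)
- groove (a point): on the upright axis of the shaker's steel spindle, 16 mm above its platform, where the ring's origin sits when seated (any yaw). Spindle radius 17 mm, groove radius 12.5 mm from 14 to 21 mm above the platform, spindle top at 26 mm. The platform is fixed: 220 mm along x, 270 mm along y, this point over its middle, its top 66 mm above the table, rim 3 mm high
- spot0 (a point): centre, on the platform's top, of one of the six thin white circles (50 mm across) marked in two rows of three: -72 mm x, -85 mm y from the spindle in the platform's frame
- spot1 (a point): centre, on the platform's top, of one of the six thin white circles (50 mm across) marked in two rows of three: -72 mm x, 0 mm y from the spindle in the platform's frame
- spot2 (a point): centre, on the platform's top, of one of the six thin white circles (50 mm across) marked in two rows of three: -72 mm x, 85 mm y from the spindle in the platform's frame
- spot3 (a point): centre, on the platform's top, of one of the six thin white circles (50 mm across) marked in two rows of three: 72 mm x, -85 mm y from the spindle in the platform's frame
- spot4 (a point): centre, on the platform's top, of one of the six thin white circles (50 mm across) marked in two rows of three: 72 mm x, 0 mm y from the spindle in the platform's frame
- spot5 (a point): centre, on the platform's top, of one of the six thin white circles (50 mm across) marked in two rows of three: 72 mm x, 85 mm y from the spindle in the platform's frame
- vial0_c (a point): centre (17 mm up) of a squat amber reagent jar: glass body 40 mm in diameter and 26 mm high, metal cap 36 mm in diameter to 34 mm; about 60 g; z up. None if this jar is absent today
- vial1_c (a point): centre (17 mm up) of a squat amber reagent jar: glass body 40 mm in diameter and 26 mm high, metal cap 36 mm in diameter to 34 mm; about 60 g; z up. None if this jar is absent today
- vial2_c (a point): centre (17 mm up) of a squat amber reagent jar: glass body 40 mm in diameter and 26 mm high, metal cap 36 mm in diameter to 34 mm; about 60 g; z up. None if this jar is absent today
- vial3_c (a point): centre (17 mm up) of a squat amber reagent jar: glass body 40 mm in diameter and 26 mm high, metal cap 36 mm in diameter to 34 mm; about 60 g; z up. None if this jar is absent today
- vial4_c (a point): centre (17 mm up) of a squat amber reagent jar: glass body 40 mm in diameter and 26 mm high, metal cap 36 mm in diameter to 34 mm; about 60 g; z up. None if this jar is absent today
- tray: bystander: yellow open tray, 110 x 85 x 30 mm; origin under its centre
- tipbox: bystander: blue box of pipette tips, 85 x 120 x 62 mm; origin under its centre
There are look-alikes about, which are no part of the job. Leave any purple, red or turquoise look-alike of the part that bears vial2_c alone.

How it is judged:
By the outcome, as a careful person would: the job done as asked, in the order asked, and still so for the second after the job is handed in, with the robot touching nothing.
Of vial0, vial1, vial2, vial3, vial4 only 4 to 5 are there at a start; the rules pass over those that are not, and their reading is None.
At some moment in a run one of vial0, vial1, vial2, vial3, vial4 may be knocked a few centimetres aside while the robot is not near it.
It also fails if it takes over 210 s, if anything falls off the work surface, if the arm or the gripper's body presses on something with over 40 N, if the wrist force passes 120 N, or if a joint passes its speed limit or range.

## Working session

There is one attempt and no reset: what is moved stays moved. The work goes in short steps, Python scripts to look and compute and a tool call to move; the robot and the scene stay as the last step left them, time stands still between calls to the robot, and variables do not carry over. Pictures are saved under pics/ and viewed, about 12 in all and at most 16, crops included, and the job is handed in when it is done.

Besides the shell and the picture viewer there is one more tool, called after ">>>" in YAML: its name, and indented under it one key for each argument. carry_out: Moves the arm, as the interface text tells. Its arguments: {"type":"object","properties":{"targets":{"type":"array"},"force":{"type":"number"}},"required":["targets"]}

```bash
mkdir -p pics; cat > h.py <<'E'
import numpy as np, cv2
from cell import get_state, camera, camera_params, finish_job, pinch_z
from scipy.spatial.transform import Rotation as R
def ray(name,u,v):
    p=camera_params(name);K=np.array(p["mtx"]);E=np.array(p["extrinsics"])
    d=np.linalg.inv(K)@[u,v,1.];d=np.array([d[0],-d[1],-d[2]])
    Rm=E[:3,:3];return -Rm.T@E[:3,3],Rm.T@d
def onplane(name,u,v,z):
    o,d=ray(name,u,v);return o+d*(z-o[2])/d[2]
def proj(name,P):
    p=camera_params(name);K=np.array(p["mtx"]);E=np.array(p["extrinsics"])
    c=E[:3,:3]@np.array(P)+E[:3,3];q=K@[c[0],-c[1],-c[2]];return q[:2]/q[2]
def tri(a,b):
    (o1,d1),(o2,d2)=ray(*a),ray(*b);A=np.c_[d1,-d2];s=np.linalg.lstsq(A,o2-o1,rcond=None)[0]
    p,q=o1+d1*s[0],o2+d2*s[1];return (p+q)/2,np.linalg.norm(p-q)
def save(img,fn,crop=None,s=1):
    if crop: x0,y0,x1,y1=crop;img=img[y0:y1,x0:x1]
    cv2.imwrite("pics/"+fn,cv2.resize(img[:,:,::-1],None,fx=s,fy=s,interpolation=cv2.INTER_CUBIC))
def rot(s): 
    q=s["tcp_rot"];return R.from_quat([q[1],q[2],q[3],q[0]])
def togo(goal):
    "shift in tool axes (full-scale units of 4cm)"
    s=get_state();return rot(s).inv().apply(np.array(goal)-s["tool_pos"])/.04
E
python3 - <<'E'
from h import *
t=camera("top");s=camera("side");np.save("t0",t);np.save("s0",s)
save(t,"t0.png",s=1.5);save(s,"s0.png",s=1.5)
print(pinch_z if not callable(pinch_z) else pinch_z())
for n in("top","side"):
    p=camera_params(n);print(p); print(ray(n,256,192))
print(get_state()); print(rot(get_state()).as_matrix().round(3))
E
```

```text
0.0187
{'mtx': array([[394.93462307,   0.        , 250.61695511],
       [  0.        , 394.93462307, 194.80739195],
       [  0.        ,   0.        ,   1.        ]]), 'extrinsics': array([[ 0.0059161 , -0.99994671,  0.00845977, -0.0061893 ],
       [ 0.99736885,  0.00651169,  0.07220093, -0.57031769],
       [-0.07225217,  0.00801036,  0.99735423, -0.96836596],
       [ 0.        ,  0.        ,  0.        ,  1.        ]])}
(array([0.49888717, 0.00528172, 1.00703371]), array([ 0.0794226 , -0.02159356, -0.99672568]))
{'mtx': array([[359.05257456,   0.        , 259.60552373],
       [  0.        , 359.05257456, 190.3927775 ],
       [  0.        ,   0.        ,   1.        ]]), 'extrinsics': array([[ 0.83650921, -0.54774303, -0.01516288, -0.45212436],
       [ 0.38541137,  0.56847682,  0.72683711, -0.282299  ],
       [-0.38950021, -0.61384988,  0.68664249, -0.79314192],
       [ 0.        ,  0.        ,  0.        ,  1.        ]])}
(array([ 0.17807849, -0.5740376 ,  0.74293482]), array([ 0.37937497,  0.61680553, -0.68974376]))
{'clock': 0.1, 'joint_pos': array([ 1.16730030e+00,  9.17972160e-02,  1.23177757e+00,  5.40299743e-06,
        1.81980946e+00, -5.66900188e-02]), 'qd': array([ 0.00057745, -0.00169254, -0.00366056,  0.00219061, -0.00051759,
        0.00029689]), 'joint_torque': array([ 2.63189446e-03, -4.60216391e+01, -4.19219434e+01, -1.18844391e-04,
        1.05579334e-02, -1.18438464e-05]), 'tool_pos': array([0.20383023, 0.56404203, 0.23024894]), 'tcp_rot': array([-2.06852173e-04,  1.72534589e-01,  9.85003052e-01, -8.71589919e-04]), 'ft_force': array([ 0.1704468 ,  0.33756204, -0.27450618]), 'ft_torque': array([0.04529666, 0.01219344, 0.01041658]), 'grip_width': 0.08526054607584335}
[[-0.94   0.34  -0.001]
 [ 0.34   0.94  -0.002]
 [ 0.    -0.002 -1.   ]]
```

View pics/t0.png

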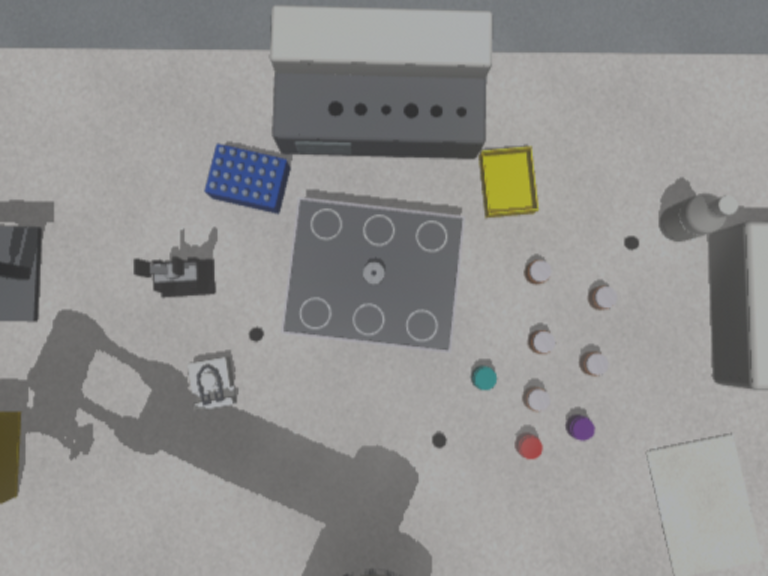

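View pics/s0.png

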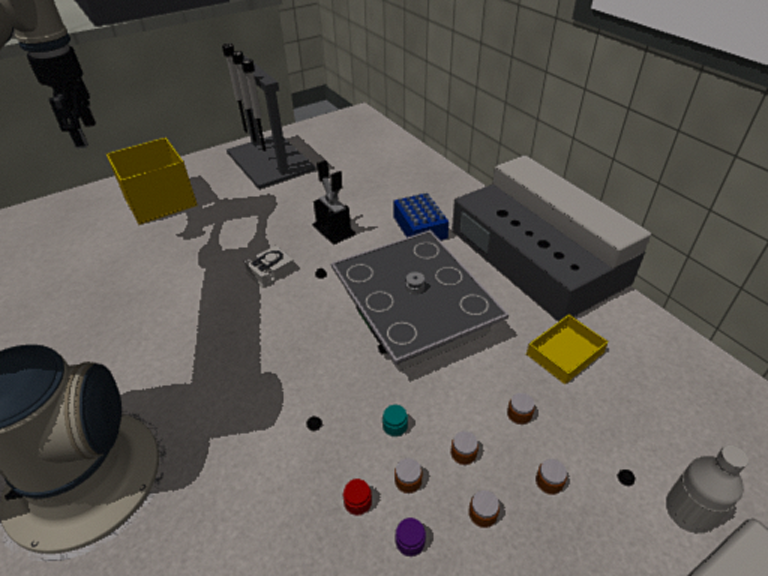

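The top view shows the stand and pliers at (180,272), ring block at (211,382) and spindle at (373,272). It also shows five white-capped amber jars at (538,271), (602,297), (542,341), (594,363) and (537,399). The look-alikes are turquoise (484,377), red (530,447) and purple (581,428); the dark dots are table marks. Next I'll check the choice in close crops.

```bash
python3 - <<'E'
from h import *
t=np.load("t0.npy");s=np.load("s0.npy")
def c(i,x,y,w=40,h=30,k=10): return cv2.resize(i[y-h:y+h,x-w:x+w],None,fx=k,fy=k,interpolation=cv2.INTER_CUBIC)[:,:,::-1]
a=[c(t,140,252,40,30,5),c(t,116,180,40,30,5),c(s,180,176,40,30,5),c(s,219,134,40,30,5)]
cv2.imwrite("pics/c1.png",np.vstack([np.hstack(a[:2]),np.hstack(a[2:])]))
E
```

```text
(no output)
```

View pics/c1.png

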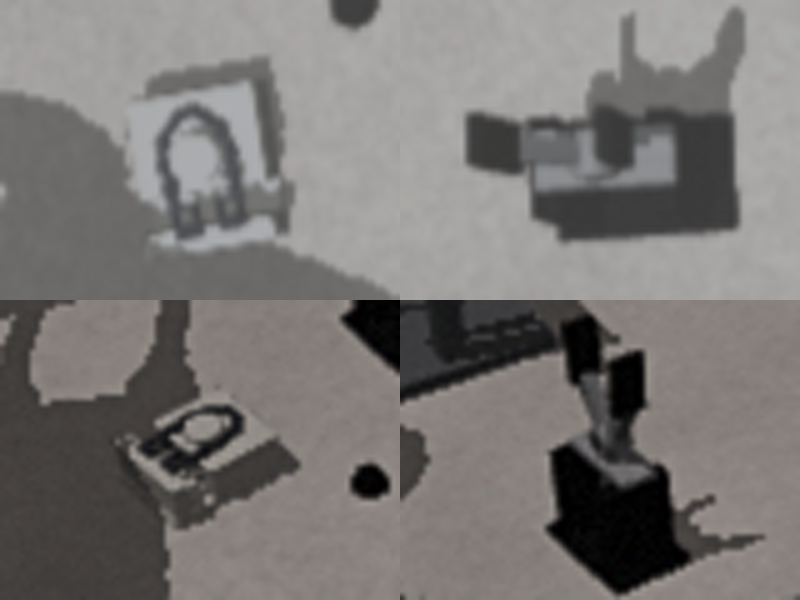

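```bash
python3 - <<'E'
from h import *
t=np.load("t0.npy");s=np.load("s0.npy");g=cv2.cvtColor(t,cv2.COLOR_RGB2GRAY)
print("guard",onplane("top",116.4,181.4,.077))
print("guard corners",[onplane("top",76+(x-400)/5,150+y/5,.077).round(4) for x,y in[(532,192),(675,185),(675,135)]])
print("block/ring gray");print(g[238:275,124:162])
# jars: white caps in top
hsv=cv2.cvtColor(t,cv2.COLOR_RGB2HSV)
for uv in[(538,271),(602,297),(542,341),(594,363),(537,399)]:
    print("jar",onplane("top",uv[0]/1.5,uv[1]/1.5,.034).round(3))
# platform circles & spindle
print("spindle",onplane("top",373/1.5,272/1.5,.092))
C=[(326,224),(378,230),(431,236),(315,313),(368,320),(421,325)]
P=np.array([onplane("top",u/1.5,v/1.5,.066) for u,v in C]);print(P.round(4),P.mean(0))
d=P[:3].mean(0)-P[3:].mean(0);print("yaw",np.degrees(np.arctan2(d[1],d[0])))
print(pinch_z)
E
```

```text
guard [0.59591989 0.31477647 0.077     ]
guard corners [array([0.5791, 0.3472, 0.077 ]), array([0.5829, 0.28  , 0.077 ]), array([0.6066, 0.2807, 0.077 ])]
block/ring gray
[[161 162 162 ... 162 164 165]
 [160 162 164 ... 164 165 165]
 [161 161 161 ... 167 165 165]
 ...
 [106 106 105 ... 157 161 159]
 [107 107 106 ... 128 131 129]
 [108 108 107 ... 109 108 108]]
jar [ 0.606 -0.271  0.034]
jar [ 0.564 -0.376  0.034]
jar [ 0.491 -0.276  0.034]
jar [ 0.455 -0.36   0.034]
jar [ 0.397 -0.266  0.034]
spindle [0.59660501 0.00266041 0.092     ]
[[ 0.6763  0.0785  0.066 ]
 [ 0.6672 -0.005   0.066 ]
 [ 0.6581 -0.0901  0.066 ]
 [ 0.5333  0.0942  0.066 ]
 [ 0.5228  0.01    0.066 ]
 [ 0.5153 -0.0741  0.066 ]] [0.5955029  0.00224861 0.066     ]
yaw -6.208299512861729
0.0187
```

>>> carry_out:
  targets:
    - [0, 0, 0, 0, 0, -0.92, 100]
    - [0, 0, 0, 0, 0, -0.92, 100]
    - [0, 0, 0, 0, 0, -0.92, 100]
    - [0, 0, 0, 0, 0, -0.92, 100]
    - [0, 0, 0, 0, 0, -0.93, 100]

```text
clock: 0.6
tool_pos: [0.2039, 0.5641, 0.2306]
tcp_rot: [-0.0, -0.029, 1.0, -0.001]
ft_force: [0.2, -0.9, -0.6]
grip_width: 0.0853
```

>>> carry_out:
  targets:
    - [-0.8, -0.6, 0, 0, 0, 0, 100]
    - [-0.8, -0.6, 0, 0, 0, 0, 100]
    - [-0.8, -0.6, 0, 0, 0, 0, 100]
    - [-0.8, -0.6, 0, 0, 0, 0, 100]
    - [-0.8, -0.6, 0, 0, 0, 0, 100]

```text
clock: 1.1
tool_pos: [0.3714, 0.4522, 0.2307]
tcp_rot: [-0.0, -0.028, 1.0, -0.0]
ft_force: [1.7, 0.8, -0.3]
grip_width: 0.0857
```

>>> carry_out:
  targets:
    - [-0.8, -0.6, 0, 0, 0, 0, 100]
    - [-0.8, -0.6, 0, 0, 0, 0, 100]
    - [-0.6, -0.6, 0, 0, 0, 0, 100]
    - [0, 0, 0, 0, 0, 0, 100]
    - [0, 0, 0, 0, 0, 0, 100]

```text
clock: 1.6
tool_pos: [0.4624, 0.3858, 0.2306]
tcp_rot: [-0.001, -0.027, 1.0, -0.0]
ft_force: [0.5, 1.5, -0.0]
grip_width: 0.0857
```

```bash
python3 - <<'E'
from h import *
np.set_printoptions(threshold=99999,linewidth=250)
s=get_state();print(s["clock"],s["tool_pos"],rot(s).as_matrix().round(3))
t=camera("top");i=camera("side");np.save("t1",t);np.save("s1",i)
g=cv2.cvtColor(t,cv2.COLOR_RGB2GRAY);print(g[238:273,124:160])
a=cv2.resize(t[222:282,100:180],None,fx=5,fy=5,interpolation=3);b=cv2.resize(i[100:160,180:260],None,fx=5,fy=5,interpolation=3)
save(np.hstack([a,b]),"c2.png")
print("togo",togo([.595,.3144,.2]))
E
```

```text
1.6 [0.46243325 0.38584803 0.23060327] [[-0.999 -0.054 -0.001]
 [-0.054  0.999 -0.   ]
 [ 0.001 -0.    -1.   ]]
[[165 166 166 165 163 137 115 111 110 111 110 109 108 108 108 108 108 110 112 113 108 110 119 127 123 118 100  91  90  97 112 139 121 110 109 106]
 [164 166 167 167 163 125 110 110 111 111 109 110 112 113 110 107 116 125 140 151 153 155 158 160 156 131 104  88  85  94 113 153 149 119 110 108]
 [165 165 164 164 160 124 113 115 112 109 112 121 138 150 154 154 157 160 166 171 173 173 174 174 172 158 120  91  85  91 109 133 154 125 112 110]
 [167 165 153 144 144 127 134 147 153 154 156 159 165 168 170 170 173 174 175 175 175 175 175 175 175 170 134  95  85  88 105 116 153 148 120 112]
 [167 164 162 160 162 159 164 169 172 174 174 171 168 146 140 140 166 172 175 175 175 176 175 175 175 171 135  95  84  86 103 114 155 159 127 115]
 [166 170 172 175 175 174 175 176 176 176 170 143 131 110 101 100 127 141 166 174 176 175 176 176 175 174 156 104  84  86 101 115 153 163 152 147]
 [166 172 175 176 176 176 176 176 176 171 139 106  95  92  94  88  90 100 131 164 171 175 175 175 175 175 
[... 3500 characters left out ...]
173 158 156 160 162 171 175 176 176 176 176 169 121 118 127 161 167]
 [167 167 169 170 164 162 162 160 166 173 169 116  99 106 119 135 151 172 177 176 175 175 174 175 175 173 174 175 175 172 165 154 156 158 167 170]
 [166 165 168 169 161 172 175 175 176 176 173 147 151 156 161 167 173 176 176 174 174 175 175 173 166 153 153 165 170 169 165 167 169 171 170 171]
 [166 165 166 168 165 175 177 177 177 177 176 169 173 173 173 175 176 175 169 155 154 168 171 169 164 157 156 163 168 167 164 165 168 171 170 171]
 [168 167 167 168 169 175 176 176 175 176 176 175 171 157 155 168 170 170 167 157 157 165 168 167 167 165 163 165 167 166 163 163 166 169 169 170]]
togo [-3.23104071 -1.99879485  0.77243397]
```

View pics/c2.png

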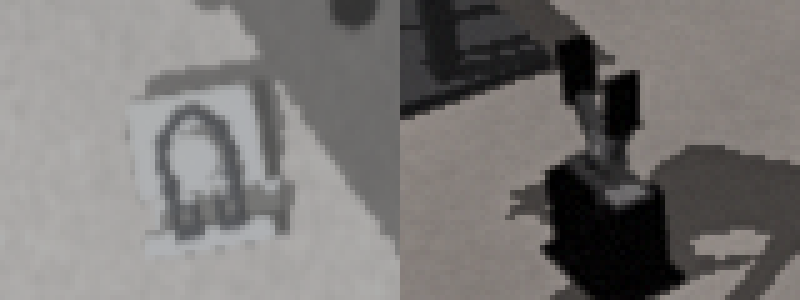

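The clear top view shows the ring with its bridge at about (138.5,244.2). The eye holes are at about (136.6,264.7) and (145.6,263.0), which is 22.5 mm apart and matches the description. Moving over the pliers now.

>>> carry_out:
  targets:
    - [-0.8, -0.5, 0, 0, 0, 0, 100]
    - [-0.8, -0.5, 0, 0, 0, 0, 100]
    - [-0.8, -0.5, 0, 0, 0, 0, 100]
    - [-0.83, -0.5, 0, 0, 0, 0, 100]
    - [0, 0, 0, 0, 0, 0, 100]

```text
clock: 2.2
tool_pos: [0.5979, 0.3119, 0.2294]
tcp_rot: [-0.0, -0.026, 1.0, -0.001]
ft_force: [-0.3, -0.2, -0.5]
grip_width: 0.0853
```

>>> carry_out:
  targets:
    - [0, 0, 0.5, 0, 0, 0, 100]
    - [0, 0, 0, 0, 0, 0, 100]

```text
clock: 2.4
tool_pos: [0.594, 0.3146, 0.2082]
tcp_rot: [-0.002, -0.029, 1.0, -0.001]
ft_force: [-0.0, -0.2, -0.5]
grip_width: 0.0851
```

```bash
python3 - <<'E'
from h import *
s=get_state();print(s["clock"],s["tool_pos"],s["ft_force"])
t=np.load("t1.npy");g=cv2.cvtColor(t,cv2.COLOR_RGB2GRAY)
m=(g<101);m[:240]=0;m[272:]=0;m[:,:129]=0;m[:,149:]=0
n,l,st,c=cv2.connectedComponentsWithStats(m.astype(np.uint8));k=1+np.argmax(st[1:,4]);ys,xs=np.nonzero(l==k)
P=np.array([onplane("top",x,y,.034)[:2] for x,y in zip(xs,ys)]);w=np.linalg.eigh(np.cov(P.T));v=w[1][:,1];print(len(P),P.mean(0),np.degrees(np.arctan2(v[1],v[0])))
for n,uv in dict(eyl=(136.6,264.7),eyr=(145.6,263.0),org=(139.65,253.1),bridge=(138.5,244.2)).items(): print(n,onplane("top",*uv,.034).round(4))
a=cv2.cvtColor(camera("side"),cv2.COLOR_BGR2RGB);
save(a[:,:,::-1],"c3.png",(160,70,300,175),5)
E
```

```text
2.4 [0.59395234 0.31458276 0.20818729] [-0.03151611 -0.15465301 -0.46221382]
131 [0.41533985 0.26482809] -172.59929002056435
eyl [0.3971 0.2739 0.034 ]
eyr [0.4013 0.2521 0.034 ]
org [0.4251 0.2672 0.034 ]
bridge [0.4466 0.2706 0.034 ]
```

View pics/c3.png

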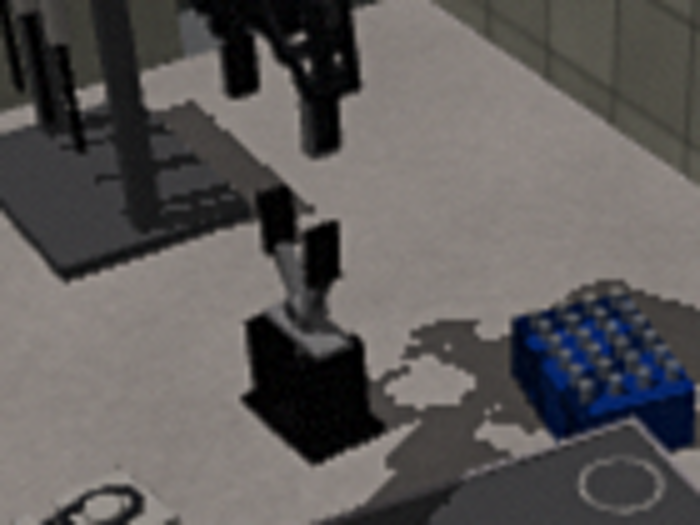

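```bash
python3 - <<'E'
from h import *
y=np.array([-.055,.998,0]);f=lambda P:((proj("side",P)-[160,70])*5).round(0)
for z in(.208,.215,.221):print("finger inner tips",z,[f(np.array([.594,.3146,z])+k*.0425*y) for k in(1,-1)])
print("grip top centres",[f(np.array([.595,.3144,.163])+k*.0255*y) for k in(1,-1)])
print("grip bot centres",[f(np.array([.595,.3144,.121])+k*.0255*y) for k in(1,-1)])
E
```

```text
finger inner tips 0.208 [array([244., 113.]), array([318., 168.])]
finger inner tips 0.215 [array([242., 102.]), array([317., 158.])]
finger inner tips 0.221 [array([241.,  93.]), array([316., 148.])]
grip top centres [array([267., 189.]), array([310., 223.])]
grip bot centres [array([274., 247.]), array([316., 282.])]
```

```bash
python3 - <<'E'
from h import *
t=np.load("t0.npy");s=np.load("s0.npy")
for n,i,(x0,y0,x1,y1) in(("top",t,(85,165,125,190)),("side",s,(205,100,235,128))):
    g=cv2.cvtColor(i,cv2.COLOR_RGB2GRAY);m=np.zeros_like(g);m[y0:y1,x0:x1]=(g[y0:y1,x0:x1]<(75 if n=="top" else 30))
    k,l,st,c=cv2.connectedComponentsWithStats(m)
    print(n,[(st[j].tolist(),c[j].round(1).tolist()) for j in range(1,k) if st[j,4]>10])
    sub=g[y0:y1,x0:x1]
    for r in sub: print(*("%3d"%v for v in r))
E
```

```text
top [([90, 173, 10, 11, 94], [94.5, 178.3]), ([115, 172, 10, 12, 75], [118.7, 176.8]), ([102, 174, 9, 2, 12], [105.7, 174.6]), ([103, 188, 22, 2, 36], [115.1, 188.6])]
167 166 167 167 169 170 167 164 165 165 166 170 170 170 169 169 169 168 166 165 164 164 167 169 169 168 167 168 167 143 120 115 113 119 151 122 112 112 111 110
169 165 166 167 169 168 165 162 164 165 167 170 170 172 171 168 167 167 165 165 165 165 165 166 168 168 166 167 165 127 113 112 112 114 128 115 111 112 112 111
168 165 165 167 167 165 164 162 163 165 168 171 169 171 170 167 165 166 164 165 166 166 165 166 167 167 167 168 162 125 112 112 112 111 112 111 112 112 111 111
167 165 166 167 165 165 165 165 166 167 168 170 165 165 166 166 165 165 163 165 167 167 167 167 167 167 167 166 141 118 111 111 110 109 109 110 112 112 112 112
169 169 168 167 166 166 167 168 169 169 170 168 163 162 163 164 166 166 163 167 169 167 166 167 165 165 166 165 127 111 108 108 108 108 108 110 111 111 112 112
169 171 169 169 167 167 167 166 167 168 168 166 163 161 164 165 165 165 164 166 168 167 166 166 164 163 163 161 124 108  98  98  98 
[... 5855 characters left out ...]
 132 132 130 128 129  58  58  74  79  84  60  17   0   0   2   2   0  24 128 134 129 129 135 132 131
129 127 125 128 127 130 132 130 134 132  87  66  75  77  81  51  12   0   3   3   5   0  20 121 132 131 132 131 133 134
131 130 129 129 130 132 132 129 128 131 112  65  69  76  86  70  22   1   2   2   4   0  15  91 126 129 131 130 131 132
127 128 130 131 131 134 130 131 131 132 130  82  66  73  80  65  17   1   0   1   0  10  44  94 125 127 127 130 131 129
126 128 132 132 132 129 132 127 127 131 132 102  68  71  79  65  18   2   3  11  10  58 127 132 131 133 129 132 131 128
128 129 132 131 132 130 129 130 127 126 134 132  74  70  77  81  34  16  14  15  35 103 134 132 131 129 129 128 130 127
```

```bash
python3 - <<'E'
from h import *
print(onplane("top",103.8,177.05,.163),onplane("top",91.3,177.6,.163),onplane("top",116.3,176.5,.163))
for P in([.595,.3144],[.595,.31],[.598,.312],[.599,.3144]):print(P,proj("side",P+[.142]),proj("top",P+[.163]))
E
```

```text
[0.59613162 0.31336704 0.163     ] [0.59476216 0.34002225 0.163     ] [0.59750209 0.28669213 0.163     ]
[0.595, 0.3144] [218.33993603 117.01720473] [103.29922091 177.57168281]
[0.595, 0.31] [219.01444261 117.64342288] [105.35854232 177.58577104]
[0.598, 0.312] [219.55456395 117.06395324] [104.46822346 176.18781927]
[0.599, 0.3144] [219.46806299 116.62573003] [103.36055399 175.7164041 ]
```

>>> carry_out:
  targets:
    - [-0.05, -0.03, 0.5, 0, 0, 0, 100]
    - [0, 0, 0.5, 0, 0, 0, 100]
    - [0, 0, 0.5, 0, 0, 0, 100]
    - [0, 0, 0.5, 0, 0, 0, 100]
    - [0, 0, 0.2, 0, 0, 0, 100]

```text
clock: 2.95
tool_pos: [0.5962, 0.3133, 0.1218]
tcp_rot: [-0.001, -0.029, 1.0, -0.0]
ft_force: [-0.6, 0.8, 0.3]
grip_width: 0.0853
```

>>> carry_out:
  force: 40
  targets:
    - [0, 0, 0, 0, 0, 0, 80]
    - [0, 0, 0, 0, 0, 0, 72]
    - [0, 0, 0, 0, 0, 0, 67]
    - [0, 0, 0, 0, 0, 0, 67]
    - [0, 0, 0, 0, 0, 0, 67]

```text
clock: 3.45
tool_pos: [0.5984, 0.3136, 0.1261]
tcp_rot: [0.002, -0.028, 1.0, 0.001]
ft_force: [-1.6, 2.6, 6.2]
grip_width: 0.0573
```

>>> carry_out:
  targets:
    - [0, 0, -0.2, 0, 0, 0, 67]
    - [0, 0, -0.5, 0, 0, 0, 67]
    - [0, 0, -0.6, 0, 0, 0, 67]
    - [0, 0, -0.6, 0, 0, 0, 67]
    - [0, 0, -0.6, 0, 0, 0, 67]

```text
clock: 3.95
tool_pos: [0.5977, 0.312, 0.2242]
tcp_rot: [-0.0, -0.027, 1.0, -0.0]
ft_force: [-0.5, -0.1, -1.5]
grip_width: 0.0573
```

>>> carry_out:
  targets:
    - [0, 0, 0, 0, 0, 0, 67]
    - [0, 0, 0, 0, 0, 0, 67]

```text
clock: 4.15
tool_pos: [0.598, 0.3123, 0.2231]
tcp_rot: [0.0, -0.028, 1.0, -0.0]
ft_force: [-0.0, -0.3, -1.8]
grip_width: 0.0572
```

```bash
python3 - <<'E'
from h import *
s=get_state();print(s["clock"],s["tool_pos"],s["ft_force"],s["grip_width"],rot(s).as_matrix().round(4))
i=camera("side");np.save("s2",i);t=camera("top");np.save("t2",t)
save(np.hstack([i[60:160,170:270],t[130:230,70:170]]),"c4.png",s=4)
E
```

```text
4.15 [0.59796821 0.31233183 0.22314215] [-0.03089508 -0.27937771 -1.79484106] 0.05716713188175245 [[-9.985e-01 -5.510e-02  5.000e-04]
 [-5.510e-02  9.985e-01 -1.000e-04]
 [-5.000e-04 -1.000e-04 -1.000e+00]]
```

View pics/c4.png

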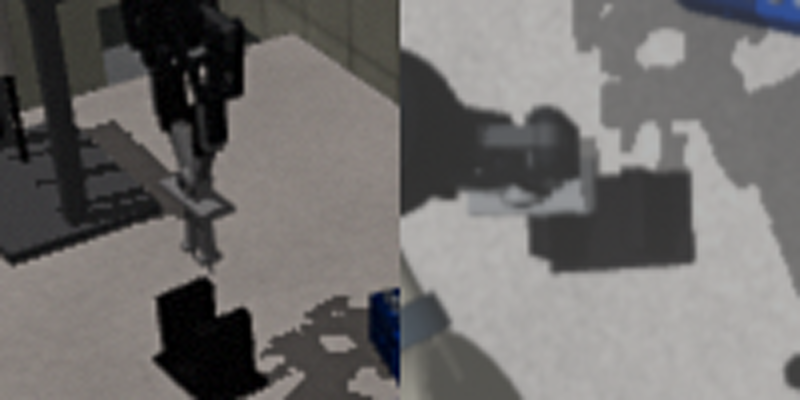

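```bash
python3 - <<'E'
from h import *
x=np.array([.9985,.055,0]);y=np.array([-.055,.9985,0])
for z in(.174,):
    a,b,c=[onplane("top",*q,z) for q in((87,183.25),(119,181.75),(119,165))]
    print(a,b,c,"len",np.linalg.norm(a-b),np.linalg.norm(b-c),"yaw",np.degrees(np.arctan2(-(a-b)[0],(a-b)[1])))
    print("centre from ab",(a+b)/2+.014*x,"from c,b",(b+c)/2+.033*y)
C=np.array([.598,.3123,.174]);f=lambda P:((proj("side",P)-[170,60])*4).round(0)
print("pred guard corners side",[f(C+i*.014*x+j*.033*y) for i in(1,-1) for j in(1,-1)])
print("pred tips",[f(C+[0,0,-.066]+j*.0115*y) for j in(1,-1)],"top",(proj("top",C)-[70,130])*4+[400,0])
g=cv2.cvtColor(np.load("s2.npy"),cv2.COLOR_RGB2GRAY)
for r in g[100:130,206:234]: print(*("%3d"%v for v in r))
# stand
t=np.load("t2.npy");m=(cv2.cvtColor(t,cv2.COLOR_RGB2GRAY)[170:200,100:145]);
for r in m: print(*("%3d"%v for v in r))
E
```

```text
[0.58145126 0.34429071 0.174     ] [0.58509349 0.27699384 0.174     ] [0.6207835  0.27806157 0.174     ] len 0.06739536149028233 0.035705974665495674 yaw 3.097936917097268
centre from ab [0.59725137 0.31141228 0.174     ] from c,b [0.6011235  0.31047821 0.174     ]
pred guard corners side [array([187., 169.]), array([233., 204.]), array([156., 180.]), array([201., 216.])]
pred tips [array([194., 259.]), array([210., 272.])] top [529.8039877  182.26782419]
 63  62  61  72 124 137 137 134  91  64  69  75  60  54  33  25  34 101 133 135 135 129 129 129 130 131 132 130
 64  61  61  60  71 120 138 136 100  65  77  73  59  53  32  24  40 117 130 129 133 132 130 129 130 131 133 132
 65  65  65  61  59  72 120 128 106  87 106  84  57  46  27  26  54 129 133 132 133 132 132 133 131 133 132 133
 67  66  64  63  61  62  68  71  55  66 102  86  58  34  27  24  56 126 134 132 131 133 133 132 134 135 132 134
 65  61  63  60  69  79  86  99  54  47  76  85  63  37  28  26  45 101 132 133 132 131 133 132 134 134 134 134
 65  64  64  68  92 107 109 109  53  25  53  72  54  37  37  43  45 107 136 137 
[... 7419 characters left out ...]
 168 166 119  72  59  58  57  57  58  59  61  61  63  64  63  63  64  68  69  70  76  76  76  78  84  85  87  99 100  99  99 101 119 125 126 145 148 150 164 174
172 170 172 174 174 173 170 125  81  69  75  76  75  76  82  84  84  95  97  98  98 100 114 117 123 142 145 145 148 149 150 150 153 152 153 154 152 159 163 164 173 173 173 176 176
171 171 173 176 176 174 171 153 126 123 143 147 144 142 145 147 147 148 149 150 152 153 157 157 161 169 168 167 171 173 172 172 172 171 171 172 170 172 175 175 178 175 175 175 174
170 173 174 176 176 174 172 167 159 160 167 170 167 165 167 169 169 168 168 168 169 171 172 173 174 173 170 169 170 174 176 174 172 172 171 173 174 175 177 176 177 174 173 174 173
```

>>> carry_out:
  targets:
    - [0.4, -0.1, 0, 0, 0, 0, 67]
    - [0.8, -0.15, 0, 0, 0, 0, 67]
    - [0.8, -0.15, 0, 0, 0, 0, 67]
    - [0.8, -0.15, 0, 0, 0, 0, 67]
    - [0.8, -0.15, 0, 0, 0, 0, 67]

```text
clock: 4.75
tool_pos: [0.4537, 0.2759, 0.2209]
tcp_rot: [-0.002, -0.028, 1.0, -0.001]
ft_force: [-1.4, -0.2, -0.9]
grip_width: 0.057
```

>>> carry_out:
  targets:
    - [0.8, -0.15, 0, 0, 0, 0, 67]
    - [0.4, -0.07, 0, 0, 0, 0, 67]
    - [0.235, -0.035, 0, 0, 0, -0.5, 67]
    - [0, 0, 0.4, 0, 0, -0.56, 67]
    - [0, 0, 0.7, 0, 0, 0, 67]

```text
clock: 5.25
tool_pos: [0.3988, 0.2634, 0.1794]
tcp_rot: [0.001, -0.075, 0.997, 0.0]
ft_force: [0.4, -0.3, -1.2]
grip_width: 0.0571
```

>>> carry_out:
  targets:
    - [0, 0, 0.1, 0, 0, 0, 67]
    - [0, 0, 0, 0, 0, 0, 67]
    - [0, 0, 0, 0, 0, 0, 67]

```text
clock: 5.55
tool_pos: [0.3989, 0.2633, 0.1758]
tcp_rot: [0.0, -0.074, 0.997, 0.0]
ft_force: [-0.1, 0.6, -1.6]
grip_width: 0.0573
```

```bash
python3 - <<'E'
from h import *
s=get_state();print(s["clock"],s["tool_pos"],s["ft_force"],s["grip_width"],rot(s).as_matrix().round(4)[:,1])
i=camera("side");np.save("s3",i);t=camera("top");np.save("t3",t)
save(np.hstack([i[145:205,140:200],t[225:285,105:165]]),"c5.png",s=6)
T=s["tool_pos"];y=rot(s).as_matrix()[:,1]
f=lambda P:((proj("side",P)-[140,145])*6).round(0)
for k in(1,-1):
  tip=T+k*.0115*y-[0,0,.115];e=np.array([.3990,.2631,.034])+k*.011*y
  print(k,"tip",f(tip),"foot",f(tip+[0,0,.011]),"eye pred",f(e))
print(togo([.399,.2631,.138]))
E
```

```text
5.55 [0.39886689 0.26326427 0.17578924] [-0.07910974  0.59988988 -1.64965064] 0.057259643932638604 [-0.1473  0.9891  0.    ]
1 tip [174. 130.] foot [170. 113.] eye pred [185. 171.]
-1 tip [198. 152.] foot [194. 135.] eye pred [208. 192.]
[ 0.00865656 -0.00792547  0.96334889]
```

View pics/c5.png

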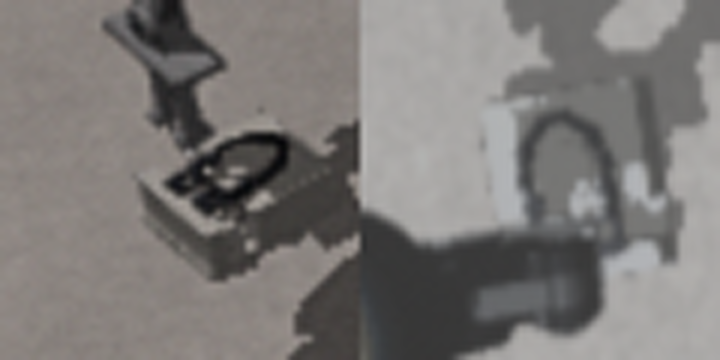

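```bash
python3 - <<'E'
from h import *
i=np.load("s3.npy");j=np.load("s1.npy")
a=[np.clip(cv2.resize(k[160:186,160:188],None,fx=14,fy=14,interpolation=3).astype(float)*1.6,0,255).astype(np.uint8) for k in(i,j)]
for b in a:
  for k in(1,-1):
    e=np.array([.3990,.2631,.034])+k*.011*np.array([-.1473,.9891,0]);p=(proj("side",e)+.5-[160,160])*14
    cv2.circle(b,tuple(int(v) for v in p),2,(255,0,0),-1)
save(np.hstack(a),"c6.png")
E
```

```text
(no output)
```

View pics/c6.png

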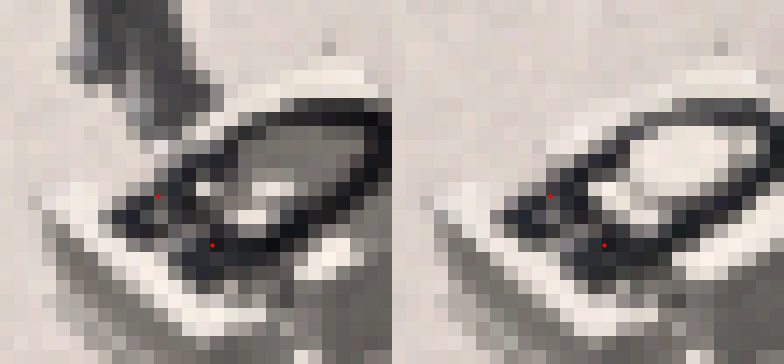

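>>> carry_out:
  targets:
    - [0, 0, 0.3, 0, 0, 0, 67]
    - [0, 0, 0.3, 0, 0, 0, 67]
    - [0, 0, 0.06, 0, 0, 0, 67]
    - [0, 0, 0.05, 0, 0, 0, 67]
    - [0, 0, 0.03, 0, 0, 0, 67]

```text
clock: 6.15
tool_pos: [0.3991, 0.2634, 0.1466]
tcp_rot: [0.001, -0.074, 0.997, 0.0]
ft_force: [0.7, -1.4, 4.5]
grip_width: 0.0573
```

>>> carry_out:
  targets:
    - [0, 0, 0.03, 0, 0, 0, 67]
    - [0, 0, 0.03, 0, 0, 0, 67]
    - [0, 0, 0, 0, 0, 0, 67]

```text
clock: 6.45
tool_pos: [0.3984, 0.2631, 0.1425]
tcp_rot: [-0.001, -0.074, 0.997, -0.0]
ft_force: [-0.2, -0.0, -2.2]
grip_width: 0.0573
```

>>> carry_out:
  targets:
    - [0, 0, 0.05, 0, 0, 0, 67]
    - [0, 0, 0.04, 0, 0, 0, 67]
    - [0, 0, 0, 0, 0, 0, 67]

```text
clock: 6.75
tool_pos: [0.3985, 0.2632, 0.1392]
tcp_rot: [-0.0, -0.074, 0.997, -0.0]
ft_force: [-0.8, -0.4, -1.5]
grip_width: 0.0569
```

>>> carry_out:
  targets:
    - [0, 0, 0.05, 0, 0, 0, 67]
    - [0, 0, 0, 0, 0, 0, 67]

```text
clock: 6.95
tool_pos: [0.3987, 0.2633, 0.1376]
tcp_rot: [0.0, -0.074, 0.997, 0.0]
ft_force: [0.4, 0.2, -1.0]
grip_width: 0.0572
```

```bash
python3 - <<'E'
from h import *
s=get_state();print(s["clock"],s["tool_pos"],s["ft_force"],s["ft_torque"],togo([.399,.2631,.138]))
i=camera("side");np.save("s4",i)
save(np.clip(i[140:200,140:210]*1.5,0,255).astype(np.uint8),"c7.png",s=9)
E
```

```text
6.95 [0.39874099 0.26327297 0.13763037] [ 0.43188851  0.20785994 -0.98694315] [-0.0430297   0.03082873  0.00474225] [-0.00576702 -0.00523145 -0.00924081]
```

View pics/c7.png

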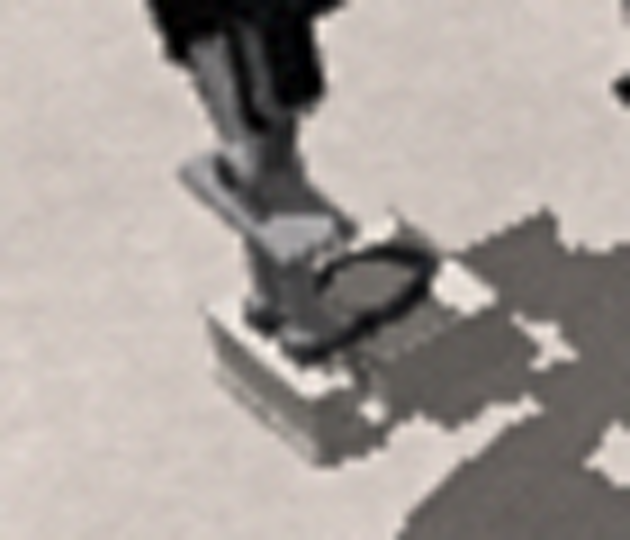

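The jaw feet now stand right over both eye lugs, so the pins are through. I'll lower to contact.

>>> carry_out:
  targets:
    - [0, 0, 0.03, 0, 0, 0, 67]
    - [0, 0, 0, 0, 0, 0, 67]

```text
clock: 7.2
tool_pos: [0.399, 0.2635, 0.1373]
tcp_rot: [0.001, -0.074, 0.997, 0.0]
ft_force: [-0.4, 0.6, 3.8]
grip_width: 0.0574
```

>>> carry_out:
  targets:
    - [0, 0, 0.03, 0, 0, 0, 67]
    - [0, 0, 0, 0, 0, 0, 67]

```text
clock: 7.4
tool_pos: [0.3992, 0.2636, 0.1363]
tcp_rot: [0.001, -0.074, 0.997, 0.001]
ft_force: [0.0, -0.2, 4.9]
grip_width: 0.0575
```

>>> carry_out:
  targets:
    - [0, 0, 0.03, 0, 0, 0, 67]
    - [0, 0, 0, 0, 0, 0, 67]

```text
clock: 7.6
tool_pos: [0.3992, 0.2636, 0.1351]
tcp_rot: [0.001, -0.074, 0.997, 0.0]
ft_force: [0.1, 0.3, 4.8]
grip_width: 0.0577
```

>>> carry_out:
  targets:
    - [0, 0, 0, 0, 0, 0, 62]
    - [0, 0, -0.01, 0, 0, 0, 57]
    - [0, 0, -0.01, 0, 0, 0, 54]
    - [0, 0, 0, 0, 0, 0, 54]

```text
clock: 8.0
tool_pos: [0.3996, 0.2652, 0.1377]
tcp_rot: [0.002, -0.074, 0.997, 0.003]
ft_force: [-0.1, 4.1, 10.4]
grip_width: 0.0467
```

>>> carry_out:
  targets:
    - [0, 0, -0.01, 0, 0, 0, 50]
    - [0, 0, -0.01, 0, 0, 0, 46]
    - [0, 0, 0, 0, 0, 0, 44]
    - [0, 0, 0, 0, 0, 0, 43.8]
    - [0, 0, 0, 0, 0, 0, 43.8]

```text
clock: 8.5
tool_pos: [0.3999, 0.2661, 0.1394]
tcp_rot: [0.003, -0.075, 0.997, 0.004]
ft_force: [-0.7, 6.3, 13.2]
grip_width: 0.0377
```

```bash
python3 - <<'E'
from h import *
s=get_state();print(s["clock"],s["tool_pos"],s["ft_force"],s["grip_width"])
i=camera("side");np.save("s5",i)
save(np.clip(i[140:200,140:210]*1.5,0,255).astype(np.uint8),"c8.png",s=9)
E
```

```text
8.5 [0.39986676 0.26610825 0.13940341] [-0.74333445  6.27120573 13.16560838] 0.03774037451185384
```

View pics/c8.png

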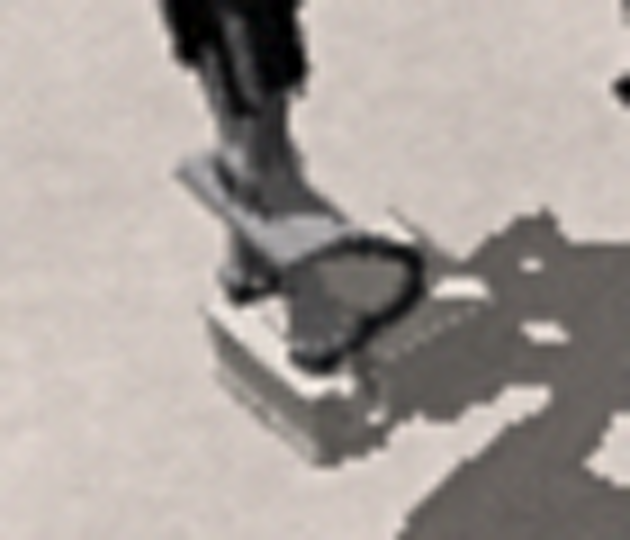

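>>> carry_out:
  targets:
    - [0, 0, -0.1, 0, 0, 0, 43.8]
    - [0, 0, -0.2, 0, 0, 0, 43.8]
    - [0, 0, -0.3, 0, 0, 0, 43.8]
    - [0, 0, -0.4, 0, 0, 0, 43.8]
    - [0, 0, -0.5, 0, 0, 0, 43.8]

```text
clock: 9.05
tool_pos: [0.3985, 0.2629, 0.1963]
tcp_rot: [-0.001, -0.074, 0.997, -0.0]
ft_force: [0.1, -0.1, -0.9]
grip_width: 0.0377
```

>>> carry_out:
  targets:
    - [0, 0, -0.5, 0, 0, 0, 43.8]
    - [0, 0, -0.5, 0, 0, 0, 43.8]
    - [0, 0, -0.2, 0, 0, 0, 43.8]
    - [0, 0, 0, 0, 0, 0, 43.8]
    - [0, 0, 0, 0, 0, 0, 43.8]

```text
clock: 9.55
tool_pos: [0.3987, 0.2631, 0.243]
tcp_rot: [-0.0, -0.074, 0.997, -0.0]
ft_force: [-1.3, 0.2, -1.3]
grip_width: 0.0379
```

```bash
python3 - <<'E'
from h import *
s=get_state();print(s["clock"],s["tool_pos"],s["ft_force"],s["grip_width"],rot(s).as_matrix().round(4))
i=camera("side");np.save("s6",i);t=camera("top");np.save("t6",t)
c=(proj("side",s["tool_pos"]-[0,0,.1]));d=proj("top",s["tool_pos"]-[0,0,.1]);print(c,d)
x,y=c.astype(int);u,v=d.astype(int)
save(np.hstack([np.clip(i[y-35:y+35,x-35:x+35]*1.5,0,255).astype(np.uint8),t[v-45:v+25,u-35:u+35]]),"c9.png",s=5.6)
print(x-35,y-35,u-35,v-45)
E
```

```text
9.55 [0.39865113 0.26311836 0.24302163] [-1.32679612  0.19504481 -1.31225344] 0.03786291538667157 [[-9.891e-01 -1.474e-01 -8.000e-04]
 [-1.474e-01  9.891e-01 -5.000e-04]
 [ 9.000e-04 -4.000e-04 -1.000e+00]]
[165.58116409 146.07551566] [127.50359626 269.25022829]
130 111 92 224
```

View pics/c9.png

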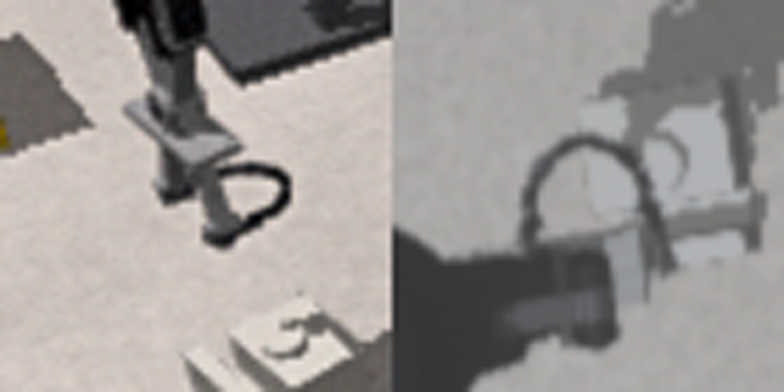

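```bash
python3 - <<'E'
from h import *
x=np.array([.989,.147,0]);y=np.array([-.147,.989,0]);T=np.array([.3987,.2631,.1376]);O=T+.0231*x
def rp(th=.27):
    L=[]
    for sg in(1,-1):
        for a in np.linspace(0,np.pi/1.0,15):
            p=np.array([18*np.cos(a),18*np.sin(a)]);h=np.array([22.5,3]);c,s=np.cos(-th),np.sin(-th)
            q=np.array([[c,-s],[s,c]])@(p-h)+h if a>.2 else p
            if a<2.2:L.append(O+x*q[0]/1e3+sg*y*q[1]/1e3)
        L.append(O+(-.0231)*x+sg*.0239*y)
    return L
i=np.load("s6.npy");t=np.load("t6.npy")
A=np.clip(cv2.resize(i[111:181,130:200],None,fx=5.6,fy=5.6,interpolation=3)*1.5,0,255).astype(np.uint8);B=cv2.resize(t[224:294,92:162],None,fx=5.6,fy=5.6,interpolation=3)
for P in rp():
    for im,n,o in((A,"side",(130,111)),(B,"top",(92,224))):
        q=(proj(n,P)+.5-o)*5.6;cv2.circle(im,tuple(int(v) for v in q),1,(255,0,0),-1)
save(np.hstack([A,B]),"c10.png")
b=onplane("top",126.5,249.4,.1376);print("bridge mid seen",b,"rel",(b-T)@x,(b-T)@y)
E
```

```text
bridge mid seen [0.44080225 0.26813213 0.1376    ] rel 0.04237884657167227 -0.0012122520131244347
```

View pics/c10.png

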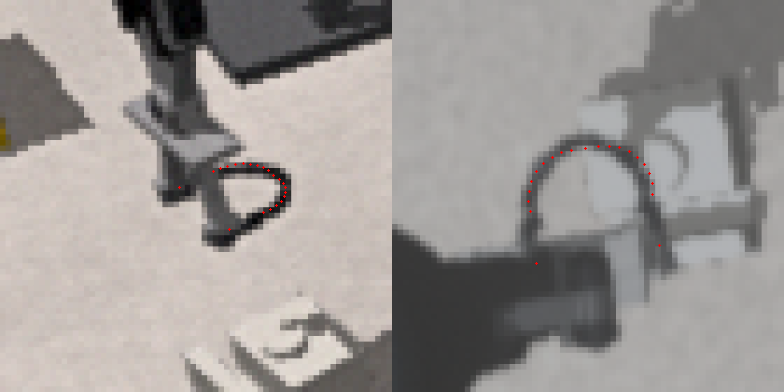

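```bash
python3 - <<'E'
from h import *
x=np.array([.989,.147,0]);y=np.array([-.147,.989,0]);T=np.array([.3987,.2631,.1376])
g=cv2.cvtColor(np.load("t6.npy"),cv2.COLOR_RGB2GRAY).astype(np.float32)
gs=cv2.cvtColor(np.load("s6.npy"),cv2.COLOR_RGB2GRAY).astype(np.float32)
def smp(im,n,P):
    p=np.array([proj(n,q) for q in P],np.float32);return cv2.remap(im,p[:,0].reshape(1,-1),p[:,1].reshape(1,-1),cv2.INTER_LINEAR)[0]
for lat in(-.006,-.003,0,.003,.006):
    d=np.arange(.034,.054,.001);print("lat",lat,"from mm34:",smp(g,"top",[T+y*lat+x*k for k in d]).astype(int),"side",smp(gs,"side",[T+y*lat+x*k for k in d]).astype(int))
for a in(.020,.025,.030):
    d=np.arange(-.032,.033,.002);print("along",a,"from -32 step2:",smp(g,"top",[T+y*k+x*a for k in d]).astype(int))
# platform
t=np.load("t2.npy");s=np.load("s2.npy")
gt=cv2.cvtColor(t,cv2.COLOR_RGB2GRAY);print(gt[172:192:1,238:260])
E
```

```text
lat -0.006 from mm34: [177 176 174 165 155 131 107  93  86  89 106 121 142 160 167 175 176 177
 177 177] side [138 138 137 124 110  91  67  43  27  20  30  45  62  86 108 124 132 133
 135 136]
lat -0.003 from mm34: [177 176 176 172 165 154 135 116  99  79  89  97 116 136 153 166 174 176
 177 177] side [137 136 133 121 103  80  58  39  24  17  22  35  60  82 105 119 129 133
 134 135]
lat 0 from mm34: [168 168 170 171 169 168 157 146 123  96  89  98 110 131 149 158 166 169
 171 172] side [127 115 103  87  73  53  38  29  24  20  27  39  57  77 100 115 128 131
 133 135]
lat 0.003 from mm34: [167 167 166 166 162 156 145 127 109  93  80  94 108 129 148 158 162 165
 165 166] side [107  99  84  69  54  42  33  26  21  19  22  37  59  79 101 116 127 133
 134 134]
lat 0.006 from mm34: [169 169 167 164 157 144 128 107  86  81  80  93 113 133 152 165 167 168
 167 167] side [ 88  76  67  55  43  30  18  18  30  41  55  68  81  97 113 121 129 132
 132 132]
along 0.02 from -32 step2: [166 172 175 167 131  95  94 134 166 176 178 177 177 177 178 175 167 165
 166 166 166 166 166 166 166 164 150  95  
[... 1505 characters left out ...]
5 143 152 156 154 152 151 145
  114 106 105 106]
 [106 105 105 105 109 141 151 154 153 151 152 155 156 156 154 152 147 120
  107 105 106 106]
 [105 105 105 105 103 118 143 153 153 151 154 156 156 156 153 148 131 106
  105 106 106 106]
 [106 106 105 105 105 105 120 145 151 151 154 155 156 155 148 129 108 105
  106 105 106 107]
 [105 105 105 106 105 105 107 123 139 146 149 148 148 150 132 107 101 105
  106 106 106 106]
 [106 106 106 106 106 105 106 108 114 117 126 124 120 120 113 103 105 106
  106 106 106 106]
 [106 106 106 105 105 106 106 105 104 104 109 108 105 105 106 106 105 106
  106 106 106 106]
 [105 106 106 106 106 106 106 106 106 106 106 106 106 106 107 106 106 106
  106 107 106 106]]
```

```bash
python3 - <<'E'
from h import *
x=np.array([.989,.147,0]);y=np.array([-.147,.989,0]);T=np.array([.3987,.2631,.1376])
gs=cv2.cvtColor(np.load("s6.npy"),cv2.COLOR_RGB2GRAY).astype(np.float32)
def smp(im,n,P):
    p=np.array([proj(n,q) for q in P],np.float32);return cv2.remap(im,p[:,0].reshape(1,-1),p[:,1].reshape(1,-1),cv2.INTER_LINEAR)[0]
for a in(.025,.03,.035):
    d=np.arange(-.032,.033,.002);print("side along",a,smp(gs,"side",[T+y*k+x*a for k in d]).astype(int))
A=onplane("top",248.77,181.6,.092);print("axis top",A,"->side",proj("side",A))
g=cv2.cvtColor(np.load("s2.npy"),cv2.COLOR_RGB2GRAY);u,v=proj("side",A).astype(int);print(u,v)
for r in g[v-7:v+10,u-9:u+10]:print(*("%3d"%k for k in r))
E
```

```text
side along 0.025 [110  71  38  18  28  60 100 129 132 133 133 132 130 129 130 131 132 134
 135 137 133 120 101  77  57  37  22  37  60  81  79  64  53]
side along 0.03 [132 115  74  36  19  27  53  92 125 133 134 134 134 135 135 136 136 137
 125 111  99  86  69  47  31  42  55  73  84  88  86  79  66]
side along 0.035 [133 132 125  94  55  25  19  20  53  90 120 133 139 138 136 134 115 102
  93  76  58  35  23  27  38  54  81 106 127 123 102  77  57]
axis top [0.59598253 0.00241587 0.092     ] ->side [275.88985806 184.56432165]
275 184
 61  61  59  60  60  61  61  60  63  59  60  60  60  61  60  61  59  59  62
 61  62  61  62  61  60  60  62  60  58  60  58  59  60  60  60  61  63  61
 61  61  60  59  60  62  60  59  60  58  59  58  61  61  60  61  61  60  61
 61  60  61  61  60  59  59  59  62  61  62  62  60  61  58  57  60  62  60
 60  60  61  60  59  61  63  67  81  82  89  87  79  71  65  58  60  59  60
 62  62  60  60  58  62  82 103 108 110 110 110 110 108 100  80  64  59  59
 61  60  60  62  61  84 106 109 109 107 105 104 110 107 107 110  83  62  60
 61  61  61  59  71 106 109 111 108  88  63  53  99 108 112 111  92  64  58
 60  60  61  58  70 107 108 109 104  76  44  42  86 106 110 113 108  68  60
 62  61  61  58  48  99 107 109 110 109  94  91 108 109 108 110  95  64  59
 60  60  62  57  49  88 107 112 110 109 112 109 109 109 111 104  69  55  62
 61  60  62  60  67  86  87 102 107 106 109 107 109 106  98  69  45  32  54
 60  61  59  59  62 105  64  41  66  85  92  84  85  67  48  45  47  28  30
 62  61  60  59  58  99  68  27  30  35  36  33  35  27  32  49  47  31  27
 62  60  61  60  51  59  82  59  51  45  27  40  38  33  47  49  43  31  25
 61  61  61  60  54  52  60  68  93 107  76 102  77  52  43  44  40  29  29
 60  62  60  60  59  54  55  56  57  51  43  49  48  47  45  45  35  28  34
```

>>> carry_out:
  targets:
    - [-0.2, -0.4, 0, 0, 0, 0, 43.8]
    - [-0.375, -0.8, 0, 0, 0, 0, 43.8]
    - [-0.375, -0.8, 0, 0, 0, 0, 43.8]
    - [-0.375, -0.8, 0, 0, 0, 0, 43.8]
    - [-0.375, -0.8, 0, 0, 0, 0, 43.8]

```text
clock: 10.15
tool_pos: [0.4875, 0.1296, 0.2425]
tcp_rot: [-0.001, -0.074, 0.997, -0.0]
ft_force: [0.5, 1.0, -1.6]
grip_width: 0.0376
```

>>> carry_out:
  targets:
    - [-0.375, -0.8, 0, 0, 0, 0, 43.8]
    - [-0.375, -0.8, 0, 0, 0, 0, 43.8]
    - [-0.375, -0.8, 0, 0, 0, 0, 43.8]
    - [-0.375, -0.8, 0, 0, 0, 0, 43.8]
    - [-0.18, -0.39, 0, 0, 0, 0, 43.8]

```text
clock: 10.65
tool_pos: [0.5754, -0.0037, 0.2417]
tcp_rot: [-0.001, -0.073, 0.997, -0.0]
ft_force: [0.3, 0.8, -0.4]
grip_width: 0.0374
```

>>> carry_out:
  targets:
    - [0, 0, 0.2, 0, 0, 0, 43.8]
    - [0, 0, 0.3, 0, 0, 0, 43.8]
    - [0, 0, 0, 0, 0, 0, 43.8]
    - [0, 0, 0, 0, 0, 0, 43.8]

```text
clock: 11.05
tool_pos: [0.5741, -0.0001, 0.2229]
tcp_rot: [-0.001, -0.075, 0.997, 0.0]
ft_force: [0.5, 0.0, -1.1]
grip_width: 0.0376
```

```bash
python3 - <<'E'
from h import *
s=get_state();print(s["clock"],s["tool_pos"],s["ft_force"],s["grip_width"],rot(s).as_matrix().round(4)[:,1])
i=camera("side");np.save("s7",i);t=camera("top");np.save("t7",t)
a=[]
for im,o in((np.clip(i*1.5,0,255).astype(np.uint8),(250,150)),(t,(225,155))):
    a.append(cv2.resize(im[o[1]:o[1]+50,o[0]:o[0]+50],None,fx=8,fy=8,interpolation=3))
save(np.hstack(a),"c11.png")
E
```

```text
11.05 [ 5.74120945e-01 -1.31319837e-04  2.22938774e-01] [ 0.45223738  0.04877683 -1.09548311] 0.037621553069812505 [-1.490e-01  9.888e-01  6.000e-04]
```

View pics/c11.png

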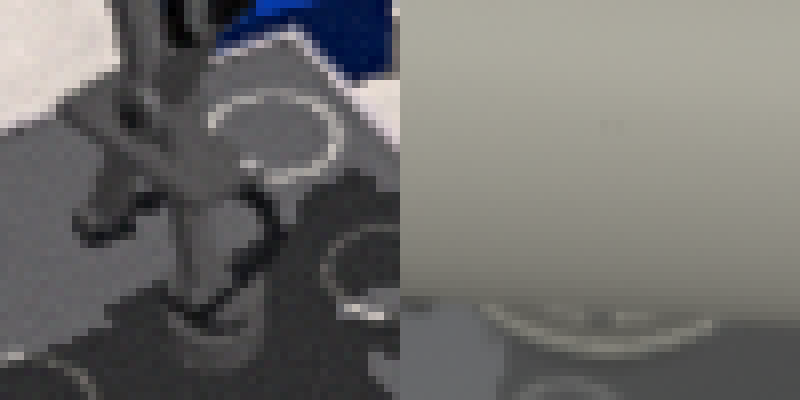

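```bash
python3 - <<'E'
from h import *
x=np.array([.9888,.149,0]);y=np.array([-.149,.9888,0]);T=np.array([.5741,-.0001,.1175])
gs=cv2.cvtColor(np.load("s7.npy"),cv2.COLOR_RGB2GRAY).astype(np.float32)
def smp(im,n,P):
    p=np.array([proj(n,q) for q in P],np.float32);return cv2.remap(im,p[:,0].reshape(1,-1),p[:,1].reshape(1,-1),cv2.INTER_LINEAR)[0]
for lat in(-.006,-.003,0,.003,.006):
    d=np.arange(.034,.054,.001);print("lat",lat,smp(gs,"side",[T+y*lat+x*k for k in d]).astype(int))
for a in(.025,.03,.035):
    d=np.arange(-.032,.033,.002);print("along",a,smp(gs,"side",[T+y*k+x*a for k in d]).astype(int))
S=onplane("side",276.6,184.7,.092);print("spindle side",S,"rel",(S-T)@x,(S-T)@y, "top",(np.array([.596,.0024,0])-T)@x,(np.array([.596,.0024,0])-T)@y)
E
```

```text
lat -0.006 [65 63 53 40 27 18 16 14 15 22 32 41 50 57 61 64 67 66 66 65]
lat -0.003 [65 59 52 42 31 22 17 14 14 20 27 36 46 54 60 66 68 70 76 82]
lat 0 [ 61  57  51  43  34  25  18  12  13  18  25  34  44  54  64  71  77  85
  94 100]
lat 0.003 [58 52 46 39 30 26 23 22 22 22 23 31 39 46 53 63 73 83 87 90]
lat 0.006 [48 46 45 44 43 42 41 38 35 35 37 39 41 45 51 55 57 60 67 73]
along 0.025 [32 30 27 20 15 17 23 32 47 61 67 66 65 66 65 65 64 62 58 51 46 43 45 47
 46 45 45 44 44 45 45 46 46]
along 0.03 [33 31 31 29 22 18 18 25 45 58 65 67 66 66 65 65 66 63 56 52 50 52 55 55
 56 56 56 56 55 56 56 55 56]
along 0.035 [32 32 31 31 29 21 20 17 19 21 31 40 50 63 61 58 57 54 50 46 49 52 54 54
 55 55 56 55 54 54 55 53 49]
spindle side [0.59724739 0.0009057  0.092     ] rel 0.02303798861878254 -0.002454521107603387 top 0.02202721999999992 -0.0007910999999999883
```

```bash
cat > m.py <<'E'
from h import *
def smp(im,n,P):
    p=np.array([proj(n,q) for q in P],np.float32);return cv2.remap(im,p[:,0].reshape(1,-1),p[:,1].reshape(1,-1),cv2.INTER_LINEAR)[0]
def go(fn,off=.1054):
    s=get_state();i=camera("side");s2=get_state();np.save(fn,i)
    for q in(s,s2):print(q["clock"],q["tool_pos"].round(4),q["qd"].round(3),q["ft_force"].round(1))
    M=rot(s).as_matrix();y=M[:,1];x=-M[:,0];T=s["tool_pos"]-[0,0,off]
    gs=cv2.cvtColor(i,cv2.COLOR_RGB2GRAY).astype(np.float32)
    for lat in(-.006,-.003,0):
        print("lat",lat,smp(gs,"side",[T+y*lat+x*k for k in np.arange(.038,.052,.001)]).astype(int))
    for a in(.02,.025,.03):
        print("along",a,smp(gs,"side",[T+y*k+x*a for k in np.arange(-.036,-.01,.002)]).astype(int))
E
python3 -c "
from m import *
go('s8');go('s9')"
```

```text
11.15 [ 5.746e-01 -4.000e-04  2.242e-01] [-0.006 -0.002 -0.011 -0.001 -0.003 -0.001] [-0.6  0.4 -2.2]
11.2 [ 0.5748 -0.0006  0.2244] [-0.006  0.    -0.005  0.002  0.    -0.001] [ 0.1 -0.6 -0.3]
lat -0.006 [27 20 15 13 15 21 28 34 43 52 59 65 66 66]
lat -0.003 [39 28 19 13 13 17 23 33 42 51 60 67 75 82]
lat 0 [ 33  24  19  17  18  21  26  35  45  57  68  79  89 100]
along 0.02 [30 31 31 29 21 15 15 18 24 39 56 63 65]
along 0.025 [30 30 31 31 27 21 18 21 32 45 55 65 65]
along 0.03 [30 32 32 31 30 28 23 18 23 33 50 68 68]
11.2 [ 0.5748 -0.0006  0.2244] [-0.006  0.    -0.005  0.002  0.    -0.001] [ 0.1 -0.6 -0.3]
11.25 [ 0.5749 -0.0007  0.2245] [-0.005  0.001 -0.003 -0.001 -0.    -0.001] [-0.1  0.8 -0.7]
lat -0.006 [35 25 19 15 17 21 27 34 44 54 61 66 66 67]
lat -0.003 [38 28 20 15 14 19 26 36 45 54 64 71 78 85]
lat 0 [ 30  20  15  14  14  15  21  31  46  59  72  83  95 106]
along 0.02 [32 32 30 26 20 14 14 19 25 40 58 66 66]
along 0.025 [32 31 31 31 26 19 16 20 31 46 55 65 66]
along 0.03 [31 32 32 32 31 28 23 18 22 31 47 66 68]
```

>>> carry_out:
  targets:
    - [-0.018, -0.035, 0.2, 0, 0, 0, 43.8]
    - [0, 0, 0.19, 0, 0, 0, 43.8]
    - [0, 0, 0, 0, 0, 0, 43.8]
    - [0, 0, 0, 0, 0, 0, 43.8]
    - [0, 0, 0, 0, 0, 0, 43.8]

```text
clock: 11.75
tool_pos: [0.5758, -0.0026, 0.2082]
tcp_rot: [0.0, -0.074, 0.997, -0.0]
ft_force: [-0.7, -0.4, -2.4]
grip_width: 0.0377
```

>>> carry_out:
  targets:
    - [0, 0, 0, 0, 0, 0, 43.8]
    - [0, 0, 0, 0, 0, 0, 43.8]
    - [0, 0, 0, 0, 0, 0, 43.8]
    - [0, 0, 0, 0, 0, 0, 43.8]
    - [0, 0, 0, 0, 0, 0, 43.8]

```text
clock: 12.25
tool_pos: [0.5758, -0.0026, 0.2081]
tcp_rot: [0.0, -0.074, 0.997, -0.0]
ft_force: [-0.6, 0.5, -1.7]
grip_width: 0.0377
```

```bash
python3 - <<'E'
from m import *
go('sa')
i=np.load("sa.npy");j=np.load("s2.npy")
f=lambda k:np.clip(cv2.resize(k[165:200,258:296],None,fx=10,fy=10,interpolation=3)*2.2,0,255).astype(np.uint8)
save(np.hstack([f(i),f(j)]),"c12.png")
E
```

```text
12.25 [ 0.5758 -0.0026  0.2081] [ 0.     0.002  0.001 -0.001 -0.001  0.002] [-0.6  0.5 -1.7]
12.3 [ 0.5758 -0.0026  0.2081] [ 0.001  0.    -0.003 -0.001 -0.001 -0.001] [-0.2 -0.9 -1.3]
lat -0.006 [24 17 16 16 16 17 19 22 27 29 31 31 31 31]
lat -0.003 [32 24 18 14 14 19 25 32 40 42 43 45 46 46]
lat 0 [33 27 23 18 18 21 26 34 42 49 57 62 64 65]
along 0.02 [32 31 32 28 23 15 16 23 37 49 58 59 56]
along 0.025 [31 31 30 29 28 23 17 20 29 43 51 55 56]
along 0.03 [31 32 31 32 31 29 22 18 17 20 26 34 39]
```

View pics/c12.png

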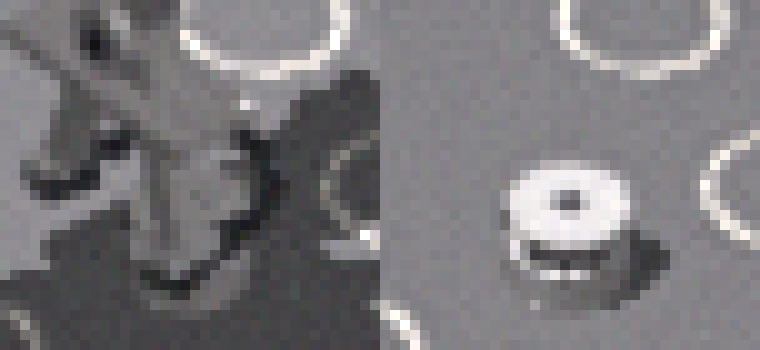

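>>> carry_out:
  targets:
    - [0, 0, 0.1, 0, 0, 0, 43.8]
    - [0, 0, 0.05, 0, 0, 0, 43.8]
    - [0, 0, 0, 0, 0, 0, 43.8]

```text
clock: 12.6
tool_pos: [0.5755, -0.0026, 0.2013]
tcp_rot: [-0.001, -0.074, 0.997, 0.0]
ft_force: [0.2, 0.2, -2.3]
grip_width: 0.038
```

>>> carry_out:
  targets:
    - [0, 0, 0.05, 0, 0, 0, 43.8]
    - [0, 0, 0, 0, 0, 0, 43.8]
    - [0, 0, 0, 0, 0, 0, 43.8]

```text
clock: 12.9
tool_pos: [0.5758, -0.0026, 0.2]
tcp_rot: [-0.0, -0.074, 0.997, 0.0]
ft_force: [0.3, 0.5, -1.9]
grip_width: 0.0377
```

>>> carry_out:
  targets:
    - [0, 0, 0.05, 0, 0, 0, 43.8]
    - [0, 0, 0, 0, 0, 0, 43.8]
    - [0, 0, 0, 0, 0, 0, 43.8]

```text
clock: 13.2
tool_pos: [0.5757, -0.0025, 0.198]
tcp_rot: [-0.0, -0.074, 0.997, 0.0]
ft_force: [-0.6, -0.6, -1.3]
grip_width: 0.0379
```

>>> carry_out:
  targets:
    - [0, 0, 0.05, 0, 0, 0, 43.8]
    - [0, 0, 0, 0, 0, 0, 43.8]
    - [0, 0, 0, 0, 0, 0, 43.8]

```text
clock: 13.5
tool_pos: [0.5757, -0.0026, 0.196]
tcp_rot: [-0.0, -0.074, 0.997, 0.0]
ft_force: [0.1, 0.6, -2.0]
grip_width: 0.0374
```

>>> carry_out:
  targets:
    - [0, 0, 0.05, 0, 0, 0, 43.8]
    - [0, 0, 0, 0, 0, 0, 43.8]
    - [0, 0, 0, 0, 0, 0, 43.8]

```text
clock: 13.8
tool_pos: [0.5757, -0.0026, 0.1939]
tcp_rot: [-0.0, -0.074, 0.997, -0.0]
ft_force: [0.2, -0.9, -0.3]
grip_width: 0.0375
```

>>> carry_out:
  targets:
    - [0, 0, 0.05, 0, 0, 0, 43.8]
    - [0, 0, 0, 0, 0, 0, 43.8]
    - [0, 0, 0.03, 0, 0, 0, 43.8]
    - [0, 0, 0, 0, 0, 0, 43.8]
    - [0, 0, 0, 0, 0, 0, 43.8]

```text
clock: 14.3
tool_pos: [0.5758, -0.0026, 0.1909]
tcp_rot: [-0.0, -0.074, 0.997, -0.0]
ft_force: [0.1, -0.5, -2.0]
grip_width: 0.0376
```

```bash
python3 - <<'E'
from m import *
go('sb')
i=np.load("sb.npy")
save(np.clip(i[160:210,250:300]*2.0,0,255).astype(np.uint8),"c13.png",s=11)
E
```

```text
14.3 [ 0.5758 -0.0026  0.1909] [-0.002  0.    -0.001 -0.     0.003  0.   ] [ 0.1 -0.5 -2. ]
14.35 [ 0.5758 -0.0026  0.1909] [ 0.    -0.002 -0.    -0.    -0.     0.   ] [ 1.   0.3 -2.3]
lat -0.006 [38 28 20 18 17 15 16 21 25 28 30 31 31 32]
lat -0.003 [49 44 36 30 24 20 20 22 25 27 29 31 33 34]
lat 0 [56 51 46 42 37 32 29 26 26 28 29 30 30 32]
along 0.02 [32 30 30 29 22 16 18 23 37 46 41 40 48]
along 0.025 [30 32 34 32 29 20 17 18 26 42 52 54 54]
along 0.03 [30 32 31 32 32 30 24 18 14 19 23 38 50]
```

View pics/c13.png

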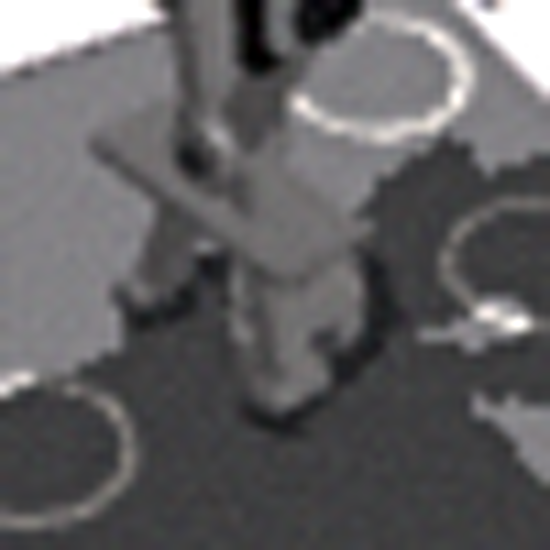

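>>> carry_out:
  targets:
    - [0, 0, 0.01, 0, 0, 0, 47]
    - [0, 0, 0.012, 0, 0, 0, 51]
    - [0, 0, 0.012, 0, 0, 0, 55]
    - [0, 0, 0.012, 0, 0, 0, 59]
    - [0, 0, 0.012, 0, 0, 0, 63]

```text
clock: 14.85
tool_pos: [0.5758, -0.0026, 0.1886]
tcp_rot: [0.0, -0.074, 0.997, -0.0]
ft_force: [-0.1, 0.8, -0.8]
grip_width: 0.0541
```

>>> carry_out:
  targets:
    - [0, 0, 0.01, 0, 0, 0, 66]
    - [0, 0, 0, 0, 0, 0, 67]
    - [0, 0, 0, 0, 0, 0, 67]
    - [0, 0, 0, 0, 0, 0, 67]

```text
clock: 15.25
tool_pos: [0.5758, -0.0025, 0.1881]
tcp_rot: [-0.0, -0.074, 0.997, 0.0]
ft_force: [0.4, -0.4, -1.8]
grip_width: 0.0569
```

>>> carry_out:
  targets:
    - [0, 0, -0.05, 0, 0, 0, 67]
    - [0, 0, -0.1, 0, 0, 0, 67]
    - [0, 0, -0.1, 0, 0, 0, 67]
    - [0, 0, 0, 0, 0, 0, 67]
    - [0, 0, 0, 0, 0, 0, 67]

```text
clock: 15.75
tool_pos: [0.5759, -0.0026, 0.1986]
tcp_rot: [0.0, -0.074, 0.997, -0.0]
ft_force: [0.4, 0.3, -1.1]
grip_width: 0.0575
```

>>> carry_out:
  targets:
    - [0, 0, -0.3, 0, 0, 0, 67]
    - [0, 0, -0.5, 0, 0, 0, 67]
    - [0, 0, -0.5, 0, 0, 0, 67]
    - [-0.1, 0.4, 0, 0, 0, 0, 67]
    - [-0.17, 0.8, 0, 0, 0, 0, 67]

```text
clock: 16.25
tool_pos: [0.5799, 0.0461, 0.2511]
tcp_rot: [0.001, -0.072, 0.997, -0.0]
ft_force: [1.2, 0.6, -1.2]
grip_width: 0.0572
```

>>> carry_out:
  targets:
    - [-0.18, 0.8, 0, 0, 0, 0, 67]
    - [-0.18, 0.8, 0, 0, 0, 0, 67]
    - [-0.18, 0.8, 0, 0, 0, 0, 67]
    - [-0.18, 0.8, 0, 0, 0, 0, 67]
    - [-0.18, 0.8, 0, 0, 0, 0, 67]

```text
clock: 16.75
tool_pos: [0.5909, 0.2126, 0.2493]
tcp_rot: [-0.001, -0.074, 0.997, 0.0]
ft_force: [0.1, 0.2, -0.8]
grip_width: 0.0574
```

>>> carry_out:
  targets:
    - [-0.18, 0.8, 0, 0, 0, 0, 67]
    - [-0.18, 0.8, 0, 0, 0, 0, 67]
    - [-0.18, 0.8, 0, 0, 0, 0, 67]
    - [0, 0.15, 0, 0, 0, 0.53, 67]
    - [0, 0, 0, 0, 0, 0.53, 67]

```text
clock: 17.25
tool_pos: [0.5966, 0.3172, 0.2485]
tcp_rot: [-0.001, -0.028, 1.0, -0.0]
ft_force: [-0.2, -0.6, -1.1]
grip_width: 0.0571
```

>>> carry_out:
  targets:
    - [0, 0, 0, 0, 0, 0, 67]
    - [0, 0, 0, 0, 0, 0, 67]
    - [0, 0, 0, 0, 0, 0, 67]
    - [0, 0, 0, 0, 0, 0, 67]

```text
clock: 17.65
tool_pos: [0.5977, 0.314, 0.2502]
tcp_rot: [-0.0, -0.028, 1.0, 0.0]
ft_force: [-0.5, 0.1, -1.0]
grip_width: 0.057
```

```bash
python3 - <<'E'
from h import *
s=get_state();print(s["clock"],s["tool_pos"],rot(s).as_matrix().round(4)[:,1],togo([.5975,.3142,.25]))
i=camera("side");t=camera("top");np.save("sc",i);np.save("tc",t)
g=cv2.cvtColor(t,cv2.COLOR_RGB2GRAY);print("TOP")
for r in g[170:200,236:264]:print(*("%3d"%k for k in r))
g=cv2.cvtColor(i,cv2.COLOR_RGB2GRAY);print("SIDE")
for r in g[178:204,262:292]:print(*("%3d"%k for k in r))
E
```

```text
17.65 [0.59770988 0.31395486 0.25016762] [-5.560e-02  9.985e-01  1.000e-04] [0.00489803 0.00641056 0.00419112]
TOP
104 105 105 105 105 104 104 102  89  81  77  75  77  77  75  75  75  78  99 102 105 104 105 105 105 105 106 105
105 105 104 104 104 104 102  89  80  81  77  71  76  75  75  76  74  76  85  89 101 104 105 106 106 105 106 105
105 105 104 104 104 102  89  79  77  78  73  71  73  71  73  76  75  76  76  79  99 104 105 105 106 105 106 106
104 105 104 105 103  89  78  77  76  73  72  74  75  76  75  73  73  78  77  78  87 100 105 105 105 105 106 106
104 104 104 105 102  82  76  76  73  75  82  89  91  97  92  83  76  77  77  77  78  88 102 106 106 106 105 105
105 104 105 104  99  82  76  76  78  98 127 134 132 134 135 129 112  83  75  76  75  79 100 105 106 106 106 105
105 105 105 105 100  81  76  80 104 132 148 150 148 149 151 149 142 115  82  71  71  78 100 105 105 106 106 106
104 105 105 104  99  81  79 100 133 148 152 151 149 150 153 152 153 141 113  80  74  78 100 106 106 106 105 106
105 105 105 104  98  81  87 129 148 152 152 151 148 151 153 153 153 150 138 104  81  79 1
[... 4799 characters left out ...]
  60  61  60  61  60  39  29  26  27  29  33  34  59  60  62  61  60  60  61  61  61  60  60  61  59
 72  59  60  59  59  59  60  59  62  63  59  37  32  27  34  57  61  60  61  60  61  60  60  59  60  61  60  59  60  60
 85  64  60  61  60  61  62  60  60  62  60  62  60  41  57  61  62  62  62  60  59  62  59  59  60  58  60  61  61  60
 86  61  59  60  59  59  60  60  60  60  60  59  63  59  59  62  61  59  60  60  59  60  59  59  59  60  61  59  59  60
 68  56  60  60  61  61  59  60  61  60  61  60  61  60  60  60  59  61  61  59  60  62  62  61  61  61  60  61  61  60
 66  57  59  60  61  61  60  59  60  59  60  61  62  59  61  59  60  59  61  59  60  60  60  61  61  61  59  60  62  60
```

The ring reads as closed and relaxed on the spindle. The eyes are about 22 mm apart and the spindle top shows inside it, so it sits in the groove. Now I'll store the pliers.

>>> carry_out:
  targets:
    - [0, 0, 0.4, 0, 0, 0, 67]
    - [0, 0, 0.7, 0, 0, 0, 67]
    - [0, 0, 0.7, 0, 0, 0, 67]
    - [0, 0, 0.6, 0, 0, 0, 67]
    - [0, 0, 0.35, 0, 0, 0, 67]

```text
clock: 18.25
tool_pos: [0.5969, 0.3135, 0.1373]
tcp_rot: [-0.002, -0.028, 1.0, -0.001]
ft_force: [1.1, -0.8, -1.3]
grip_width: 0.0574
```

>>> carry_out:
  targets:
    - [0, 0, 0.1, 0, 0, 0, 67]
    - [0, 0, 0, 0, 0, 0, 67]
    - [0, 0, 0, 0, 0, 0, 67]

```text
clock: 18.55
tool_pos: [0.5984, 0.3144, 0.1381]
tcp_rot: [0.001, -0.028, 1.0, 0.001]
ft_force: [0.3, 0.5, -0.6]
grip_width: 0.0573
```

>>> carry_out:
  targets:
    - [0, 0, 0.05, 0, 0, 0, 67]
    - [0, 0, 0.05, 0, 0, 0, 67]
    - [0, 0, 0, 0, 0, 0, 67]
    - [0, 0, 0, 0, 0, 0, 67]

```text
clock: 18.95
tool_pos: [0.5977, 0.3142, 0.1322]
tcp_rot: [0.0, -0.028, 1.0, 0.0]
ft_force: [0.0, 0.8, -1.3]
grip_width: 0.0572
```

>>> carry_out:
  targets:
    - [0, 0, 0.05, 0, 0, 0, 67]
    - [0, 0, 0, 0, 0, 0, 67]
    - [0, 0, 0, 0, 0, 0, 67]

```text
clock: 19.25
tool_pos: [0.5977, 0.3141, 0.13]
tcp_rot: [-0.0, -0.028, 1.0, -0.0]
ft_force: [-0.4, -0.4, -1.6]
grip_width: 0.057
```

>>> carry_out:
  targets:
    - [0, 0, 0.05, 0, 0, 0, 67]
    - [0, 0, 0, 0, 0, 0, 67]
    - [0, 0, 0, 0, 0, 0, 67]

```text
clock: 19.55
tool_pos: [0.5977, 0.3141, 0.128]
tcp_rot: [-0.0, -0.028, 1.0, -0.0]
ft_force: [0.5, -0.5, -1.7]
grip_width: 0.0574
```

>>> carry_out:
  targets:
    - [0, 0, 0.05, 0, 0, 0, 67]
    - [0, 0, 0, 0, 0, 0, 67]
    - [0, 0, 0, 0, 0, 0, 67]

```text
clock: 19.85
tool_pos: [0.5976, 0.3141, 0.126]
tcp_rot: [-0.0, -0.028, 1.0, -0.0]
ft_force: [-0.3, -0.1, -0.7]
grip_width: 0.0571
```

>>> carry_out:
  targets:
    - [0, 0, 0.05, 0, 0, 0, 67]
    - [0, 0, 0, 0, 0, 0, 67]
    - [0, 0, 0, 0, 0, 0, 67]

```text
clock: 20.15
tool_pos: [0.5978, 0.3145, 0.1246]
tcp_rot: [0.0, -0.028, 1.0, 0.0]
ft_force: [-0.4, 1.4, 2.5]
grip_width: 0.0572
```

>>> carry_out:
  targets:
    - [0, 0, 0.01, 0, 0, 0, 72]
    - [0, 0, 0, 0, 0, 0, 80]
    - [0, 0, 0, 0, 0, 0, 100]
    - [0, 0, 0, 0, 0, 0, 100]
    - [0, 0, 0, 0, 0, 0, 100]

```text
clock: 20.65
tool_pos: [0.5978, 0.3141, 0.1238]
tcp_rot: [0.0, -0.028, 1.0, -0.0]
ft_force: [0.6, -0.3, -0.7]
grip_width: 0.0857
```

>>> carry_out:
  targets:
    - [0, 0, -0.3, 0, 0, 0, 100]
    - [0, 0, -0.7, 0, 0, 0, 100]
    - [0, 0, -0.8, 0, 0, 0, 100]
    - [0, 0, -0.8, 0, 0, 0, 100]
    - [0.4, -0.8, 0, 0, 0, 0, 100]

```text
clock: 21.15
tool_pos: [0.5855, 0.2843, 0.2341]
tcp_rot: [0.004, -0.029, 1.0, 0.002]
ft_force: [0.2, -1.0, 1.4]
grip_width: 0.0853
```

>>> carry_out:
  targets:
    - [0.4, -0.8, 0, 0, 0, 0, 100]
    - [0.4, -0.8, 0, 0, 0, 0, 100]
    - [0.4, -0.8, 0, 0, 0, 0, 100]
    - [0.4, -0.8, 0, 0, 0, 0, 100]
    - [0.4, -0.8, 0, 0, 0, 0, 100]

```text
clock: 21.65
tool_pos: [0.5119, 0.1159, 0.2291]
tcp_rot: [0.001, -0.028, 1.0, 0.0]
ft_force: [-0.0, 0.0, 0.2]
grip_width: 0.0853
```

>>> carry_out:
  targets:
    - [0, -0.8, 0, 0, 0, 0, 100]
    - [0, -0.8, 0, 0, 0, 0, 100]
    - [0, -0.8, 0, 0, 0, 0, 100]
    - [0, 0, 0, 0, 0, 0, 100]

```text
clock: 22.05
tool_pos: [0.518, 0.018, 0.2291]
tcp_rot: [0.001, -0.026, 1.0, -0.001]
ft_force: [-0.2, 1.1, -0.9]
grip_width: 0.0856
```

```bash
cat > jars.py <<'E'
from h import *
def caps(t,lo=150):
    # bright low-sat caps next to brown bodies in the top view, region right of the platform
    h=cv2.cvtColor(t,cv2.COLOR_RGB2HSV);return h
def jars(i):
    "amber bodies in side view: list of (u,v,area)"
    h=cv2.cvtColor(i,cv2.COLOR_RGB2HSV)
    m=((h[:,:,0]<15)|(h[:,:,0]>172))&(h[:,:,1]>110)&(h[:,:,2]>25)
    m=cv2.morphologyEx(m.astype(np.uint8),cv2.MORPH_CLOSE,np.ones((3,3)))
    n,l,st,c=cv2.connectedComponentsWithStats(m)
    return [(st[k].tolist(),c[k].round(1).tolist(),np.median(i[l==k],0)) for k in range(1,n) if st[k,4]>20]
E
python3 - <<'E'
from jars import *
s=get_state();print(s["clock"],s["tool_pos"],rot(s).as_matrix().round(3)[:,1])
i=camera("side");t=camera("top");np.save("sd",i);np.save("td",t)
for j in jars(i):print(j)
a=cv2.resize(i[90:160,180:260],None,fx=5,fy=5,interpolation=3)
b=cv2.resize(t[150:220,80:160],None,fx=5,fy=5,interpolation=3)
c=np.clip(cv2.resize(i[165:210,250:301],None,fx=400/51,fy=250/45,interpolation=3)*1.8,0,255).astype(np.uint8);d=cv2.resize(t[150:230,300:428],None,fx=400/128,fy=250/80,interpolation=3)
save(np.vstack([np.hstack([a[:350],b[:350]]),np.hstack([c,d])]),"c14.png")
E
```

```text
22.05 [0.51796565 0.01801042 0.22906569] [-0.051  0.999 -0.002]
([339, 269, 17, 14, 110], [346.0, 276.8], array([51., 24.,  7.]))
([301, 294, 18, 16, 115], [308.5, 303.7], array([52., 26.,  7.]))
([263, 313, 19, 15, 113], [271.9, 322.5], array([51., 24.,  7.]))
([358, 312, 20, 17, 131], [365.6, 322.9], array([51., 25.,  7.]))
([229, 319, 19, 24, 371], [238.0, 330.7], array([129.,   4.,   2.]))
([313, 334, 20, 17, 127], [321.0, 345.0], array([52., 26.,  7.]))
```

View pics/c14.png

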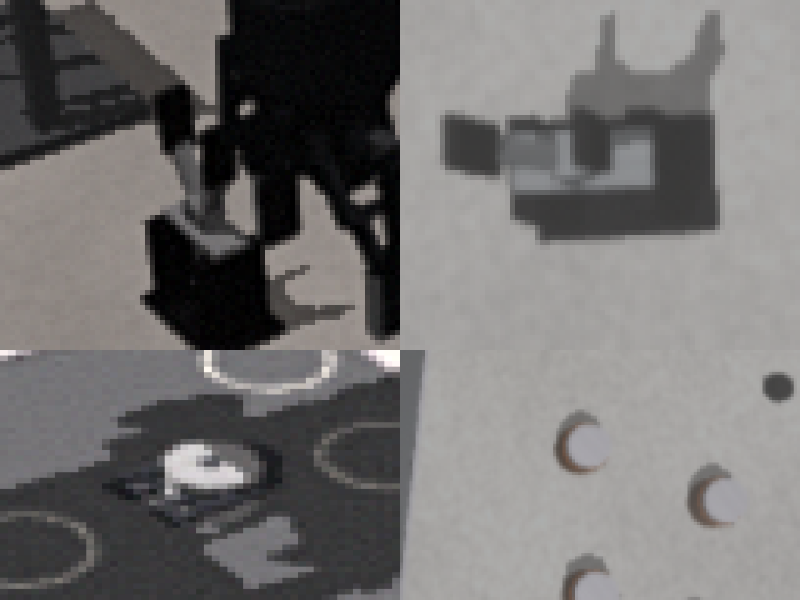

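The pliers stand as before on both walls, and the ring sits around the spindle under its top. Now I'll measure the jars by mask.

```bash
cat > jars.py <<'E'
from h import *
def jars(t=None,z=.034,show=True):
    "cap centres in the top view"
    if t is None:t=camera("top")
    b=cv2.GaussianBlur(t,(3,3),0).astype(int)
    m=((b[:,:,2]-b[:,:,0])>4)&(b[:,:,1]>120)&(b[:,:,2]-b[:,:,0]<40)
    m=cv2.morphologyEx(m.astype(np.uint8),cv2.MORPH_OPEN,np.ones((3,3)))
    n,l,st,c=cv2.connectedComponentsWithStats(m)
    return [(c[k].round(1),st[k,2:].tolist(),onplane("top",*c[k],z)[:2].round(4)) for k in range(1,n) if 60<st[k,4]<300 and c[k][1]>110]
E
python3 - <<'E'
from jars import *
t=np.load("td.npy")
for j in jars(t):print(*j)
print(t[181,350:368].tolist()[::2]);print(get_state()["joint_pos"])
hs=cv2.cvtColor(t,cv2.COLOR_RGB2HSV)
for n,a,b in(("turq",80,100),("purple",125,150)):
    m=((hs[:,:,0]>a)&(hs[:,:,0]<b)&(hs[:,:,1]>100));m[:,:300]=0;v,u=np.nonzero(m);print(n,onplane("top",u.mean(),v.mean(),.034)[:2],len(u))
E
```

```text
[[84, 77, 71], [105, 85, 73], [157, 155, 161], [167, 166, 171], [167, 165, 171], [165, 163, 168], [164, 163, 169], [166, 163, 169], [164, 163, 168]]
[-2.56926156e-02 -1.30245256e-01  1.45360271e+00  3.96389752e-04
  1.81702392e+00 -1.65024058e+00]
turq [ 0.43053217 -0.18055353] 172
purple [ 0.34984311 -0.3394357 ] 146
```

```bash
sed -i 's/>4)&(b\[:,:,1\]>120)/>1)\&(b[:,:,1]>120)/' jars.py; python3 - <<'E'
from jars import *
t=np.load("td.npy");print(t[150:152,400].tolist())
for j in jars(t):print(*j)
E
```

```text
[[167, 165, 163], [167, 165, 163]]
[360.2 180.2] [13, 11, 113] [ 0.6076 -0.2745]
[404.  197.5] [13, 12, 119] [ 0.5651 -0.3825]
[362.8 227.5] [13, 12, 124] [ 0.4906 -0.2792]
[398.2 242.4] [13, 12, 128] [ 0.4546 -0.3657]
[359.2 266.2] [13, 11, 118] [ 0.3962 -0.2689]
[141.5 268.9] [24, 7, 104] [0.3871 0.2617]
[444. 336.] [12, 17, 115] [ 0.2302 -0.472 ]
```

>>> carry_out:
  targets:
    - [-0.18, -0.75, 0, 0, 0, 0, 75]
    - [-0.18, -0.75, 0, 0, 0, 0, 75]
    - [-0.18, -0.75, 0, 0, 0, 0, 75]
    - [-0.18, -0.75, 0, 0, 0, 0, 75]
    - [-0.18, -0.75, 0, 0, 0, 0, 75]

```text
clock: 22.65
tool_pos: [0.5628, -0.1262, 0.2283]
tcp_rot: [0.0, -0.029, 1.0, 0.0]
ft_force: [-0.5, -0.1, 0.2]
grip_width: 0.0641
```

>>> carry_out:
  targets:
    - [-0.18, -0.75, 0.2, 0, 0, 0, 75]
    - [-0.18, -0.75, 0.5, 0, 0, 0, 75]
    - [-0.19, -0.75, 0.5, 0, 0, 0, 75]
    - [-0.19, -0.75, 0.5, 0, 0, 0, 75]
    - [-0.19, -0.76, 0.5, 0, 0, 0, 75]

```text
clock: 23.15
tool_pos: [0.6087, -0.2743, 0.1394]
tcp_rot: [0.0, -0.029, 1.0, 0.0]
ft_force: [1.0, 0.5, -0.3]
grip_width: 0.0641
```

>>> carry_out:
  targets:
    - [0, 0, 0.5, 0, 0, 0, 75]
    - [0, 0, 0, 0, 0, 0, 75]
    - [0, 0, 0, 0, 0, 0, 75]
    - [0, 0, 0, 0, 0, 0, 75]

```text
clock: 23.55
tool_pos: [0.6086, -0.2737, 0.1221]
tcp_rot: [0.001, -0.029, 1.0, -0.001]
ft_force: [0.6, -0.2, 0.7]
grip_width: 0.0641
```

```bash
python3 - <<'E'
from jars import *
s=get_state();print(s["clock"],s["tool_pos"],s["joint_pos"].round(2),s["grip_width"],togo([.6076,-.2745,.003]))
for j in jars():print(*j)
i=camera("side");h=cv2.cvtColor(i,cv2.COLOR_RGB2HSV)
m=(((h[:,:,0]<15)|(h[:,:,0]>172))&(h[:,:,1]>110)&(h[:,:,2]>25)).astype(np.uint8);n,l,st,c=cv2.connectedComponentsWithStats(m)
print([(c[k].round(1).tolist(),st[k,4]) for k in range(1,n) if st[k,4]>30],"pred J1 body",proj("side",[.6076,-.2745,.013]))
E
```

```text
23.55 [ 0.60859897 -0.27372036  0.12207123] [-0.47  0.27  1.22  0.    1.65 -2.1 ] 0.06408397336602246 [ 0.03373564 -0.01420441  2.97672417]
[216.7 145.3] [23, 18, 147] [0.6925 0.0826]
[252.4 152.9] [23, 23, 192] [ 0.674  -0.0063]
[287.5 156.8] [23, 23, 202] [ 0.6647 -0.0939]
[248.7 181.8] [14, 15, 155] [0.6016 0.0025]
[108.8 183.5] [13, 11, 77] [0.595  0.3476]
[125.8 182.3] [8, 9, 65] [0.5984 0.3058]
[404.2 197.6] [13, 12, 123] [ 0.5649 -0.3829]
[209.7 208.7] [23, 24, 244] [0.5345 0.0979]
[245.  212.9] [23, 24, 229] [0.5245 0.0111]
[280.1 216.3] [23, 23, 193] [ 0.5169 -0.0754]
[398.3 242.3] [13, 12, 127] [ 0.4548 -0.3662]
[141.6 268.8] [24, 8, 110] [0.3873 0.2615]
[444.  336.2] [12, 15, 99] [ 0.2298 -0.472 ]
[([345.6, 276.5], np.int32(117)), ([308.5, 303.7], np.int32(115)), ([365.6, 322.9], np.int32(131)), ([272.0, 322.6], np.int32(110)), ([238.0, 330.7], np.int32(371)), ([321.0, 344.9], np.int32(124))] pred J1 body [346.50570238 272.41673564]
```

>>> carry_out:
  force: 25
  targets:
    - [0.03, -0.01, 0.7, 0, 0, 0, 75]
    - [0, 0, 0.7, 0, 0, 0, 75]
    - [0, 0, 0.7, 0, 0, 0, 75]
    - [0, 0, 0.6, 0, 0, 0, 75]
    - [0, 0, 0.25, 0, 0, 0, 75]

```text
clock: 24.15
tool_pos: [0.6055, -0.2741, -0.0003]
tcp_rot: [-0.001, -0.028, 1.0, 0.001]
ft_force: [-0.2, 0.2, 0.2]
grip_width: 0.0643
```

>>> carry_out:
  targets:
    - [0, 0, 0, 0, 0, 0, 75]
    - [0, 0, 0, 0, 0, 0, 60]
    - [0, 0, 0, 0, 0, 0, 42]
    - [0, 0, 0, 0, 0, 0, 40]
    - [0, 0, 0, 0, 0, 0, 40]

```text
clock: 24.65
tool_pos: [0.6078, -0.2757, 0.0045]
tcp_rot: [0.002, -0.028, 1.0, -0.001]
ft_force: [-0.8, 0.5, 5.7]
grip_width: 0.0392
```

>>> carry_out:
  targets:
    - [0, 0, -0.3, 0, 0, 0, 40]
    - [0, 0, -0.8, 0, 0, 0, 40]
    - [0, 0, -0.8, 0, 0, 0, 40]
    - [0, 0, -0.8, 0, 0, 0, 40]
    - [0, 0, -0.8, 0, 0, 0, 40]

```text
clock: 25.15
tool_pos: [0.6062, -0.275, 0.1438]
tcp_rot: [0.0, -0.028, 1.0, -0.0]
ft_force: [1.4, -0.4, -1.2]
grip_width: 0.0387
```

```bash
cat > n.py <<'E'
import sys
from h import *
s=get_state();print(s["clock"],s["tool_pos"].round(4),s["grip_width"],s["ft_force"].round(1),[togo([float(a),float(b),.15]).round(2).tolist() for a,b in zip(sys.argv[1::2],sys.argv[2::2])])
E
python3 n.py .6775 .0782
```

```text
25.15 [ 0.6062 -0.275   0.1438] 0.038686864012649855 [ 1.4 -0.4 -1.2] [[-2.27, 8.72, -0.16]]
```

>>> carry_out:
  targets:
    - [-0.2, 0.5, 0, 0, 0, 0, 40]
    - [-0.2, 0.82, 0, 0, 0, 0, 40]
    - [-0.2, 0.82, 0, 0, 0, 0, 40]
    - [-0.2, 0.82, 0, 0, 0, 0, 40]
    - [-0.2, 0.82, 0, 0, 0, 0, 40]

```text
clock: 25.65
tool_pos: [0.6379, -0.1207, 0.1425]
tcp_rot: [0.0, -0.028, 1.0, -0.0]
ft_force: [-0.1, 0.2, -0.8]
grip_width: 0.0394
```

>>> carry_out:
  targets:
    - [-0.2, 0.82, 0, 0, 0, 0, 40]
    - [-0.2, 0.82, 0, 0, 0, 0, 40]
    - [-0.21, 0.82, 0, 0, 0, 0, 40]
    - [-0.21, 0.82, 0, 0, 0, 0, 40]
    - [-0.21, 0.82, 0, 0, 0, 0, 40]

```text
clock: 26.15
tool_pos: [0.67, 0.0454, 0.1426]
tcp_rot: [0.0, -0.028, 1.0, -0.0]
ft_force: [-0.1, 0.5, -0.1]
grip_width: 0.0388
```

>>> carry_out:
  targets:
    - [-0.21, 0.83, 0, 0, 0, 0, 40]
    - [0, 0, 0.3, 0, 0, 0, 40]
    - [0, 0, 0.6, 0, 0, 0, 40]
    - [0, 0, 0.5, 0, 0, 0, 40]
    - [0, 0, 0.2, 0, 0, 0, 40]

```text
clock: 26.65
tool_pos: [0.6751, 0.0772, 0.0749]
tcp_rot: [-0.002, -0.028, 1.0, -0.0]
ft_force: [-0.6, -0.0, -1.0]
grip_width: 0.0392
```

>>> carry_out:
  targets:
    - [0, 0, 0.1, 0, 0, 0, 40]
    - [0, 0, 0, 0, 0, 0, 40]
    - [0, 0, 0, 0, 0, 0, 40]
    - [0, 0, 0, 0, 0, 0, 40]

```text
clock: 27.05
tool_pos: [0.6772, 0.0776, 0.0753]
tcp_rot: [0.001, -0.028, 1.0, 0.0]
ft_force: [0.8, -0.1, -0.3]
grip_width: 0.0387
```

```bash
python3 n.py .6775 .0782
```

```text
27.05 [0.6772 0.0776 0.0753] 0.03873825224948479 [ 0.8 -0.1 -0.3] [[-0.01, 0.01, -1.87]]
```

>>> carry_out:
  targets:
    - [0, 0, 0.05, 0, 0, 0, 40]
    - [0, 0, 0.05, 0, 0, 0, 40]
    - [0, 0, 0, 0, 0, 0, 40]
    - [0, 0, 0, 0, 0, 0, 40]

```text
clock: 27.45
tool_pos: [0.6769, 0.0778, 0.0705]
tcp_rot: [0.001, -0.028, 1.0, -0.0]
ft_force: [-0.8, 0.0, 3.4]
grip_width: 0.0392
```

>>> carry_out:
  targets:
    - [0, 0, 0.03, 0, 0, 0, 40]
    - [0, 0, 0, 0, 0, 0, 40]
    - [0, 0, 0, 0, 0, 0, 40]

```text
clock: 27.75
tool_pos: [0.6769, 0.0778, 0.0705]
tcp_rot: [0.001, -0.028, 1.0, -0.0]
ft_force: [-3.5, -0.7, 6.8]
grip_width: 0.0385
```

>>> carry_out:
  targets:
    - [0, 0, 0, 0, 0, 0, 50]
    - [0, 0, 0, 0, 0, 0, 62]
    - [0, 0, 0, 0, 0, 0, 62]
    - [0, 0, -0.5, 0, 0, 0, 62]
    - [0, 0, -0.7, 0, 0, 0, 62]

```text
clock: 28.25
tool_pos: [0.6751, 0.0776, 0.1137]
tcp_rot: [-0.003, -0.028, 1.0, -0.0]
ft_force: [0.8, 0.5, -0.1]
grip_width: 0.0527
```

>>> carry_out:
  targets:
    - [0, 0, -0.8, 0, 0, 0, 62]
    - [0.246, -0.81, 0, 0, 0, 0, 62]
    - [0.246, -0.81, 0, 0, 0, 0, 62]
    - [0.246, -0.81, 0, 0, 0, 0, 75]
    - [0.246, -0.81, 0, 0, 0, 0, 75]

```text
clock: 28.75
tool_pos: [0.6439, -0.0549, 0.1481]
tcp_rot: [-0.0, -0.028, 1.0, 0.0]
ft_force: [0.4, 0.2, -0.6]
grip_width: 0.0641
```

>>> carry_out:
  targets:
    - [0.246, -0.81, 0, 0, 0, 0, 75]
    - [0.246, -0.81, 0, 0, 0, 0, 75]
    - [0.246, -0.81, 0, 0, 0, 0, 75]
    - [0.246, -0.81, 0, 0, 0, 0, 75]
    - [0.246, -0.81, 0, 0, 0, 0, 75]

```text
clock: 29.25
tool_pos: [0.6038, -0.2196, 0.1481]
tcp_rot: [-0.0, -0.028, 1.0, 0.0]
ft_force: [0.6, 0.6, -1.3]
grip_width: 0.0637
```

>>> carry_out:
  targets:
    - [0.246, -0.81, 0, 0, 0, 0, 75]
    - [0.246, -0.81, 0, 0, 0, 0, 75]
    - [0.246, -0.81, 0, 0, 0, 0, 75]
    - [0.246, -0.81, 0, 0, 0, 0, 75]
    - [0.246, -0.81, 0, 0, 0, 0, 75]

```text
clock: 29.75
tool_pos: [0.5636, -0.384, 0.148]
tcp_rot: [-0.0, -0.028, 1.0, 0.0]
ft_force: [0.4, -1.3, 0.7]
grip_width: 0.0639
```

>>> carry_out:
  targets:
    - [0, 0, 0, 0, 0, 0, 75]
    - [0, 0, 0, 0, 0, 0, 75]
    - [0, 0, 0, 0, 0, 0, 75]

```text
clock: 30.05
tool_pos: [0.5645, -0.3818, 0.1483]
tcp_rot: [-0.0, -0.028, 1.0, 0.0]
ft_force: [-0.3, 0.2, -0.9]
grip_width: 0.064
```

```bash
cat > side.py <<'E'
import sys
from jars import *
def amber(P=()):
    i=camera("side");h=cv2.cvtColor(i,cv2.COLOR_RGB2HSV)
    m=(((h[:,:,0]<15)|(h[:,:,0]>172))&(h[:,:,1]>110)&(h[:,:,2]>25)).astype(np.uint8);n,l,st,c=cv2.connectedComponentsWithStats(m)
    for k in range(1,n):
        if st[k,4]>30:
            print("side",c[k].round(1),st[k,2:],"floor",onplane("side",*c[k],.006).round(3)[:2],"platform",onplane("side",*c[k],.072).round(3)[:2])
if __name__=="__main__":
    amber()
    for j in jars():
        if j[2][1]<-.15 and j[2][0]>.3:print("top",*j)
        elif j[2][0]>.45 and abs(j[2][1])<.15:print(" plat",j[0],j[1],onplane("top",*j[0],.1)[:2].round(4))
E
python3 n.py .5651 -.3825; python3 side.py
```

```text
30.05 [ 0.5645 -0.3818  0.1483] 0.06399297062646057 [-0.3  0.2 -0.9] [[-0.01, -0.02, -0.04]]
side [308.5 303.6] [ 18  17 116] floor [ 0.485 -0.285] platform [ 0.457 -0.311]
side [272.1 322.5] [ 19  15 114] floor [ 0.392 -0.276] platform [ 0.373 -0.303]
side [365.7 323. ] [ 20  17 129] floor [ 0.558 -0.388] platform [ 0.524 -0.405]
side [238.  330.7] [ 19  24 370] floor [ 0.321 -0.251] platform [ 0.309 -0.28 ]
side [321.1 344.8] [ 20  17 125] floor [ 0.448 -0.371] platform [ 0.424 -0.39 ]
 plat [216.1 145.8] [13, 14, 144] [0.6782 0.0788]
 plat [291.5 157. ] [16, 23, 125] [ 0.6532 -0.0964]
 plat [248.7 181.7] [14, 14, 148] [0.5949 0.0026]
top [402.7 198.1] [11, 12, 90] [ 0.5637 -0.3793]
 plat [209.8 208.8] [23, 24, 205] [0.5318 0.0915]
 plat [284.5 216.3] [18, 23, 131] [ 0.5156 -0.0801]
 plat [240.7 218.1] [18, 17, 89] [0.5109 0.0204]
top [364.5 228.8] [11, 10, 77] [ 0.4874 -0.2832]
top [398.2 242.3] [13, 12, 126] [ 0.4547 -0.3659]
top [359.2 266.2] [13, 11, 118] [ 0.3962 -0.2689]
```

>>> carry_out:
  targets:
    - [0, 0, 0.5, 0, 0, 0, 75]
    - [0, 0, 0.9, 0, 0, 0, 75]
    - [0, 0, 0.9, 0, 0, 0, 75]
    - [0, 0, 0.9, 0, 0, 0, 75]
    - [0, 0, 0.43, 0, 0, 0, 75]

```text
clock: 30.65
tool_pos: [0.5629, -0.3804, -0.0009]
tcp_rot: [-0.002, -0.028, 1.0, 0.002]
ft_force: [-0.8, -0.7, -0.7]
grip_width: 0.0641
```

>>> carry_out:
  targets:
    - [0, 0, 0, 0, 0, 0, 75]
    - [0, 0, 0, 0, 0, 0, 60]
    - [0, 0, 0, 0, 0, 0, 42]
    - [0, 0, 0, 0, 0, 0, 40]
    - [0, 0, 0, 0, 0, 0, 40]

```text
clock: 31.15
tool_pos: [0.5657, -0.3838, 0.0067]
tcp_rot: [0.002, -0.028, 1.0, -0.002]
ft_force: [-0.3, 0.9, 6.0]
grip_width: 0.0393
```

>>> carry_out:
  targets:
    - [0, 0, -0.3, 0, 0, 0, 40]
    - [0, 0, -0.8, 0, 0, 0, 40]
    - [0, 0, -0.8, 0, 0, 0, 40]
    - [0, 0, -0.8, 0, 0, 0, 40]
    - [0, 0, -0.8, 0, 0, 0, 40]

```text
clock: 31.65
tool_pos: [0.564, -0.3827, 0.1456]
tcp_rot: [0.0, -0.028, 1.0, -0.0]
ft_force: [0.7, -0.1, -1.3]
grip_width: 0.039
```

>>> carry_out:
  targets:
    - [0, 0, 0, 0, 0, 0, 40]
    - [0, 0, 0, 0, 0, 0, 40]
    - [0, 0, 0, 0, 0, 0, 40]

```text
clock: 31.95
tool_pos: [0.5636, -0.3824, 0.1418]
tcp_rot: [-0.001, -0.028, 1.0, 0.001]
ft_force: [-0.5, -0.0, -0.1]
grip_width: 0.0391
```

```bash
python3 n.py .6683 -.0063
```

```text
31.95 [ 0.5636 -0.3824  0.1418] 0.03913110145729058 [-0.5 -0.  -0.1] [[-3.13, 9.24, -0.2]]
```

>>> carry_out:
  targets:
    - [-0.26, 0.6, 0, 0, 0, 0, 40]
    - [-0.26, 0.78, 0, 0, 0, 0, 40]
    - [-0.26, 0.78, 0, 0, 0, 0, 40]
    - [-0.26, 0.78, 0, 0, 0, 0, 40]
    - [-0.26, 0.78, 0, 0, 0, 0, 40]

```text
clock: 32.45
tool_pos: [0.6072, -0.2298, 0.141]
tcp_rot: [-0.002, -0.028, 1.0, 0.001]
ft_force: [1.0, -0.4, -1.5]
grip_width: 0.039
```

>>> carry_out:
  targets:
    - [-0.26, 0.78, 0, 0, 0, 0, 40]
    - [-0.26, 0.78, 0, 0, 0, 0, 40]
    - [-0.26, 0.78, 0, 0, 0, 0, 40]
    - [-0.26, 0.78, 0, 0, 0, 0, 40]
    - [-0.26, 0.78, 0, 0, 0, 0, 40]

```text
clock: 32.95
tool_pos: [0.6504, -0.0712, 0.141]
tcp_rot: [-0.002, -0.028, 1.0, 0.0]
ft_force: [-0.1, 0.1, -0.1]
grip_width: 0.0389
```

>>> carry_out:
  targets:
    - [-0.26, 0.8, 0, 0, 0, 0, 40]
    - [-0.25, 0.82, 0, 0, 0, 0, 40]
    - [0, 0, 0.5, 0, 0, 0, 40]
    - [0, 0, 0.7, 0, 0, 0, 40]
    - [0, 0, 0.4, 0, 0, 0, 40]

```text
clock: 33.45
tool_pos: [0.6659, -0.0063, 0.0745]
tcp_rot: [-0.003, -0.028, 1.0, 0.0]
ft_force: [-0.6, -0.8, -1.4]
grip_width: 0.0388
```

>>> carry_out:
  targets:
    - [0, 0, 0, 0, 0, 0, 40]
    - [0, 0, 0, 0, 0, 0, 40]
    - [0, 0, 0, 0, 0, 0, 40]
    - [0, 0, 0, 0, 0, 0, 40]

```text
clock: 33.85
tool_pos: [0.6685, -0.0072, 0.081]
tcp_rot: [0.001, -0.028, 1.0, -0.0]
ft_force: [-0.1, 0.0, -0.4]
grip_width: 0.039
```

```bash
python3 n.py .6683 -.0063 .4906 -.2792
```

```text
33.85 [ 0.6685 -0.0072  0.081 ] 0.038971813047563524 [-0.1  0.  -0.4] [[0.0, 0.02, -1.73], [4.81, -6.55, -1.73]]
```

>>> carry_out:
  targets:
    - [0, 0, 0.08, 0, 0, 0, 40]
    - [0, 0, 0.06, 0, 0, 0, 40]
    - [0, 0, 0.05, 0, 0, 0, 40]
    - [0, 0, 0, 0, 0, 0, 40]
    - [0, 0, 0, 0, 0, 0, 40]

```text
clock: 34.35
tool_pos: [0.668, -0.0069, 0.0723]
tcp_rot: [0.0, -0.028, 1.0, -0.0]
ft_force: [-1.6, -0.1, 3.5]
grip_width: 0.0387
```

>>> carry_out:
  targets:
    - [0, 0, 0.04, 0, 0, 0, 40]
    - [0, 0, 0, 0, 0, 0, 40]
    - [0, 0, 0, 0, 0, 0, 40]

```text
clock: 34.65
tool_pos: [0.668, -0.0069, 0.0722]
tcp_rot: [0.001, -0.028, 1.0, -0.0]
ft_force: [-3.9, -0.6, 8.4]
grip_width: 0.0389
```

>>> carry_out:
  targets:
    - [0, 0, 0, 0, 0, 0, 50]
    - [0, 0, 0, 0, 0, 0, 62]
    - [0, 0, 0, 0, 0, 0, 62]
    - [0, 0, -0.5, 0, 0, 0, 62]
    - [0, 0, -0.7, 0, 0, 0, 62]

```text
clock: 35.15
tool_pos: [0.6665, -0.0068, 0.1153]
tcp_rot: [-0.003, -0.028, 1.0, 0.0]
ft_force: [0.6, 0.0, 1.0]
grip_width: 0.0531
```

>>> carry_out:
  targets:
    - [0, 0, -0.8, 0, 0, 0, 62]
    - [0.53, -0.72, 0, 0, 0, 0, 62]
    - [0.53, -0.73, 0, 0, 0, 0, 62]
    - [0.53, -0.73, 0, 0, 0, 0, 75]
    - [0.53, -0.73, 0, 0, 0, 0, 75]

```text
clock: 35.65
tool_pos: [0.5888, -0.1287, 0.1497]
tcp_rot: [-0.0, -0.028, 1.0, 0.0]
ft_force: [0.5, -0.4, 0.2]
grip_width: 0.0641
```

>>> carry_out:
  targets:
    - [0.53, -0.73, 0, 0, 0, 0, 75]
    - [0.54, -0.73, 0, 0, 0, 0, 75]
    - [0.54, -0.73, 0, 0, 0, 0, 75]
    - [0.54, -0.73, 0, 0, 0, 0, 75]
    - [0.54, -0.73, 0, 0, 0, 0, 75]

```text
clock: 36.15
tool_pos: [0.4894, -0.2806, 0.1498]
tcp_rot: [-0.0, -0.028, 1.0, 0.0]
ft_force: [0.1, 0.4, -0.6]
grip_width: 0.0638
```

>>> carry_out:
  targets:
    - [0, 0, 0, 0, 0, 0, 75]
    - [0, 0, 0, 0, 0, 0, 75]
    - [0, 0, 0, 0, 0, 0, 75]

```text
clock: 36.45
tool_pos: [0.4908, -0.2788, 0.1499]
tcp_rot: [0.0, -0.028, 1.0, 0.0]
ft_force: [-0.1, 0.1, 0.3]
grip_width: 0.0639
```

```bash
python3 n.py .4906 -.2792; python3 side.py
```

```text
36.45 [ 0.4908 -0.2788  0.1499] 0.06385745180550614 [-0.1  0.1  0.3] [[0.0, -0.01, -0.0]]
side [283.9 165.9] [13 11 91] floor [0.724 0.137] platform [0.675 0.073]
side [296.7 183.4] [10 11 66] floor [0.707 0.048] platform [ 0.659 -0.008]
side [308.5 303.7] [ 18  16 116] floor [ 0.485 -0.285] platform [ 0.457 -0.311]
side [272.1 322.7] [ 19  14 113] floor [ 0.392 -0.277] platform [ 0.372 -0.303]
side [238.  330.7] [ 19  24 369] floor [ 0.321 -0.251] platform [ 0.309 -0.28 ]
side [321.  344.9] [ 20  17 124] floor [ 0.448 -0.371] platform [ 0.424 -0.39 ]
 plat [216.3 145.9] [12, 14, 141] [0.6779 0.0784]
 plat [252.8 150.7] [12, 14, 133] [ 0.6673 -0.0065]
 plat [292.5 151.7] [16, 16, 74] [ 0.6656 -0.0987]
 plat [248.7 181.7] [14, 14, 149] [0.5949 0.0026]
 plat [209.8 209. ] [23, 23, 204] [0.5313 0.0915]
 plat [281.1 216.6] [23, 23, 179] [ 0.5149 -0.0723]
 plat [240.9 218.3] [18, 17, 94] [0.5105 0.02  ]
top [359.2 266.3] [13, 11, 116] [ 0.396 -0.269]
```

>>> carry_out:
  targets:
    - [0, 0, 0.5, 0, 0, 0, 75]
    - [0, 0, 0.9, 0, 0, 0, 75]
    - [0, 0, 0.9, 0, 0, 0, 75]
    - [0, 0, 0.9, 0, 0, 0, 75]
    - [0, 0, 0.45, 0, 0, 0, 75]

```text
clock: 37.05
tool_pos: [0.4892, -0.2773, 0.0]
tcp_rot: [-0.002, -0.029, 1.0, 0.002]
ft_force: [-0.5, 0.4, 0.0]
grip_width: 0.0641
```

>>> carry_out:
  targets:
    - [0, 0, 0, 0, 0, 0, 75]
    - [0, 0, 0, 0, 0, 0, 60]
    - [0, 0, 0, 0, 0, 0, 42]
    - [0, 0, 0, 0, 0, 0, 40]
    - [0, 0, 0, 0, 0, 0, 40]

```text
clock: 37.55
tool_pos: [0.4916, -0.2801, 0.0064]
tcp_rot: [0.002, -0.028, 1.0, -0.001]
ft_force: [1.7, 0.3, 4.9]
grip_width: 0.0389
```

>>> carry_out:
  targets:
    - [0, 0, -0.3, 0, 0, 0, 40]
    - [0, 0, -0.8, 0, 0, 0, 40]
    - [0, 0, -0.8, 0, 0, 0, 40]
    - [0, 0, -0.8, 0, 0, 0, 40]
    - [0, 0, -0.8, 0, 0, 0, 40]

```text
clock: 38.05
tool_pos: [0.49, -0.2795, 0.1462]
tcp_rot: [0.0, -0.028, 1.0, -0.0]
ft_force: [0.9, 0.0, -0.2]
grip_width: 0.0389
```

>>> carry_out:
  targets:
    - [0, 0, 0, 0, 0, 0, 40]
    - [0, 0, 0, 0, 0, 0, 40]
    - [0, 0, 0, 0, 0, 0, 40]

```text
clock: 38.35
tool_pos: [0.4897, -0.2792, 0.1428]
tcp_rot: [-0.001, -0.028, 1.0, 0.001]
ft_force: [1.0, -0.1, -0.9]
grip_width: 0.039
```

```bash
python3 n.py .6591 -.0908
```

```text
38.35 [ 0.4897 -0.2792  0.1428] 0.039043235172568205 [ 1.  -0.1 -0.9] [[-4.49, 4.47, -0.18]]
```

>>> carry_out:
  targets:
    - [-0.5, 0.5, 0, 0, 0, 0, 40]
    - [-0.66, 0.66, 0, 0, 0, 0, 40]
    - [-0.66, 0.66, 0, 0, 0, 0, 40]
    - [-0.66, 0.66, 0, 0, 0, 0, 40]
    - [-0.66, 0.66, 0, 0, 0, 0, 40]

```text
clock: 38.85
tool_pos: [0.6087, -0.1458, 0.1419]
tcp_rot: [-0.002, -0.028, 1.0, 0.001]
ft_force: [0.4, -0.7, -0.7]
grip_width: 0.0387
```

>>> carry_out:
  targets:
    - [-0.66, 0.66, 0, 0, 0, 0, 40]
    - [-0.67, 0.67, 0, 0, 0, 0, 40]
    - [0, 0, 0.5, 0, 0, 0, 40]
    - [0, 0, 0.7, 0, 0, 0, 40]
    - [0, 0, 0.4, 0, 0, 0, 40]

```text
clock: 39.35
tool_pos: [0.6571, -0.0903, 0.0752]
tcp_rot: [-0.003, -0.028, 1.0, 0.001]
ft_force: [-1.0, 0.7, -2.2]
grip_width: 0.039
```

>>> carry_out:
  targets:
    - [0, 0, 0, 0, 0, 0, 40]
    - [0, 0, 0, 0, 0, 0, 40]
    - [0, 0, 0.08, 0, 0, 0, 40]
    - [0, 0, 0, 0, 0, 0, 40]
    - [0, 0, 0, 0, 0, 0, 40]

```text
clock: 39.85
tool_pos: [0.6593, -0.0913, 0.078]
tcp_rot: [0.001, -0.028, 1.0, -0.0]
ft_force: [0.5, 0.1, -0.9]
grip_width: 0.0388
```

```bash
python3 n.py .6591 -.0908 .4547 -.3659
```

```text
39.85 [ 0.6593 -0.0913  0.078 ] 0.03881762951010284 [ 0.5  0.1 -0.9] [[0.0, 0.01, -1.8], [5.48, -6.57, -1.8]]
```

>>> carry_out:
  targets:
    - [0, 0, 0.06, 0, 0, 0, 40]
    - [0, 0, 0.06, 0, 0, 0, 40]
    - [0, 0, 0.04, 0, 0, 0, 40]
    - [0, 0, 0, 0, 0, 0, 40]
    - [0, 0, 0, 0, 0, 0, 40]

```text
clock: 40.35
tool_pos: [0.6591, -0.0912, 0.0724]
tcp_rot: [0.001, -0.028, 1.0, -0.0]
ft_force: [-3.6, -0.1, 6.6]
grip_width: 0.0391
```

>>> carry_out:
  targets:
    - [0, 0, 0, 0, 0, 0, 50]
    - [0, 0, 0, 0, 0, 0, 62]
    - [0, 0, 0, 0, 0, 0, 62]
    - [0, 0, -0.5, 0, 0, 0, 62]
    - [0, 0, -0.7, 0, 0, 0, 62]

```text
clock: 40.85
tool_pos: [0.6576, -0.0909, 0.116]
tcp_rot: [-0.003, -0.028, 1.0, 0.001]
ft_force: [0.2, 0.4, 0.5]
grip_width: 0.0525
```

>>> carry_out:
  targets:
    - [0, 0, -0.8, 0, 0, 0, 62]
    - [0.548, -0.657, 0, 0, 0, 0, 62]
    - [0.548, -0.657, 0, 0, 0, 0, 62]
    - [0.548, -0.657, 0, 0, 0, 0, 75]
    - [0.548, -0.657, 0, 0, 0, 0, 75]

```text
clock: 41.35
tool_pos: [0.5763, -0.2018, 0.1502]
tcp_rot: [-0.0, -0.028, 1.0, 0.0]
ft_force: [0.9, -0.4, 0.1]
grip_width: 0.0644
```

>>> carry_out:
  targets:
    - [0.548, -0.657, 0, 0, 0, 0, 75]
    - [0.548, -0.657, 0, 0, 0, 0, 75]
    - [0.548, -0.657, 0, 0, 0, 0, 75]
    - [0.548, -0.657, 0, 0, 0, 0, 75]
    - [0.548, -0.657, 0, 0, 0, 0, 75]

```text
clock: 41.85
tool_pos: [0.4741, -0.3392, 0.1503]
tcp_rot: [-0.0, -0.028, 1.0, 0.0]
ft_force: [0.6, 0.1, -0.1]
grip_width: 0.0642
```

>>> carry_out:
  targets:
    - [0.548, -0.657, 0, 0, 0, 0, 75]
    - [0, 0, 0, 0, 0, 0, 75]
    - [0, 0, 0, 0, 0, 0, 75]
    - [0, 0, 0, 0, 0, 0, 75]

```text
clock: 42.25
tool_pos: [0.4552, -0.365, 0.1504]
tcp_rot: [0.0, -0.028, 1.0, 0.0]
ft_force: [0.3, -0.3, -0.6]
grip_width: 0.0636
```

```bash
python3 n.py .4547 -.3659; python3 side.py
```

```text
42.25 [ 0.4552 -0.365   0.1504] 0.06364186820032369 [ 0.3 -0.3 -0.6] [[0.01, -0.02, 0.01]]
side [283.9 165.9] [13 11 91] floor [0.724 0.137] platform [0.675 0.073]
side [315.8 202.6] [ 16  13 114] floor [ 0.702 -0.049] platform [ 0.655 -0.096]
side [272.  322.7] [ 19  14 112] floor [ 0.391 -0.277] platform [ 0.372 -0.303]
side [238.  330.7] [ 19  24 369] floor [ 0.321 -0.251] platform [ 0.309 -0.28 ]
side [321.1 344.9] [ 20  17 126] floor [ 0.448 -0.371] platform [ 0.424 -0.39 ]
 plat [216.1 146.1] [13, 15, 148] [0.6775 0.0788]
 plat [252.9 150.6] [12, 14, 136] [ 0.6675 -0.0067]
 plat [289.2 154.9] [13, 13, 137] [ 0.6581 -0.091 ]
 plat [248.7 181.7] [14, 14, 145] [0.5949 0.0026]
 plat [217.1 207.2] [11, 20, 72] [0.5356 0.0748]
 plat [242.2 220.2] [17, 9, 63] [0.5061 0.0169]
top [396.7 241.3] [12, 11, 88] [ 0.4571 -0.3621]
top [359.2 266.2] [13, 11, 116] [ 0.3962 -0.2689]
```

Three jars are centred on their circles. Fourth jar, for spot2.

>>> carry_out:
  targets:
    - [0, 0, 0.5, 0, 0, 0, 75]
    - [0, 0, 0.9, 0, 0, 0, 75]
    - [0, 0, 0.9, 0, 0, 0, 75]
    - [0, 0, 0.9, 0, 0, 0, 75]
    - [0, 0, 0.46, 0, 0, 0, 75]

```text
clock: 42.85
tool_pos: [0.4538, -0.3633, 0.0001]
tcp_rot: [-0.002, -0.029, 1.0, 0.002]
ft_force: [-0.9, 0.3, -1.0]
grip_width: 0.064
```

>>> carry_out:
  targets:
    - [0, 0, 0, 0, 0, 0, 75]
    - [0, 0, 0, 0, 0, 0, 60]
    - [0, 0, 0, 0, 0, 0, 42]
    - [0, 0, 0, 0, 0, 0, 40]
    - [0, 0, 0, 0, 0, 0, 40]

```text
clock: 43.35
tool_pos: [0.4559, -0.3664, 0.0065]
tcp_rot: [0.002, -0.028, 1.0, -0.001]
ft_force: [0.1, 0.4, 5.3]
grip_width: 0.0392
```

>>> carry_out:
  targets:
    - [0, 0, -0.3, 0, 0, 0, 40]
    - [0, 0, -0.8, 0, 0, 0, 40]
    - [0, 0, -0.8, 0, 0, 0, 40]
    - [0, 0, -0.8, 0, 0, 0, 40]
    - [0, 0, -0.8, 0, 0, 0, 40]

```text
clock: 43.85
tool_pos: [0.4543, -0.3655, 0.1462]
tcp_rot: [0.0, -0.028, 1.0, -0.0]
ft_force: [-1.1, -0.4, -0.9]
grip_width: 0.0389
```

>>> carry_out:
  targets:
    - [0, 0, 0, 0, 0, 0, 40]
    - [0, 0, 0, 0, 0, 0, 40]
    - [0, 0, 0, 0, 0, 0, 40]
    - [0, 0, 0, 0, 0, 0, 40]

```text
clock: 44.25
tool_pos: [0.454, -0.3651, 0.1424]
tcp_rot: [-0.001, -0.028, 1.0, 0.001]
ft_force: [-0.1, -0.0, -1.3]
grip_width: 0.0395
```

```bash
python3 n.py .5343 .0938
```

```text
44.25 [ 0.454  -0.3651  0.1424] 0.03952229322407228 [-0.1 -0.  -1.3] [[-2.64, 11.35, -0.17]]
```

>>> carry_out:
  targets:
    - [-0.175, 0.6, 0, 0, 0, 0, 40]
    - [-0.175, 0.76, 0, 0, 0, 0, 40]
    - [-0.175, 0.76, 0, 0, 0, 0, 40]
    - [-0.175, 0.76, 0, 0, 0, 0, 40]
    - [-0.175, 0.76, 0, 0, 0, 0, 40]

```text
clock: 44.75
tool_pos: [0.481, -0.2169, 0.1428]
tcp_rot: [-0.001, -0.028, 1.0, 0.001]
ft_force: [0.7, 0.9, -0.3]
grip_width: 0.0388
```

>>> carry_out:
  targets:
    - [-0.175, 0.77, 0, 0, 0, 0, 40]
    - [-0.175, 0.77, 0, 0, 0, 0, 40]
    - [-0.175, 0.77, 0, 0, 0, 0, 40]
    - [-0.175, 0.77, 0, 0, 0, 0, 40]
    - [-0.175, 0.77, 0, 0, 0, 0, 40]

```text
clock: 45.25
tool_pos: [0.5074, -0.0613, 0.1429]
tcp_rot: [-0.001, -0.028, 1.0, 0.0]
ft_force: [0.3, -0.4, -0.1]
grip_width: 0.0388
```

>>> carry_out:
  targets:
    - [-0.175, 0.77, 0, 0, 0, 0, 40]
    - [-0.175, 0.77, 0, 0, 0, 0, 40]
    - [-0.175, 0.77, 0, 0, 0, 0, 40]
    - [-0.175, 0.77, 0, 0, 0, 0, 40]
    - [-0.175, 0.79, 0, 0, 0, 0, 40]

```text
clock: 45.75
tool_pos: [0.5338, 0.0951, 0.1429]
tcp_rot: [-0.001, -0.028, 1.0, -0.0]
ft_force: [-0.2, -0.2, -0.0]
grip_width: 0.0389
```

>>> carry_out:
  targets:
    - [0, 0, 0.5, 0, 0, 0, 40]
    - [0, 0, 0.7, 0, 0, 0, 40]
    - [0, 0, 0.4, 0, 0, 0, 40]
    - [0, 0, 0, 0, 0, 0, 40]
    - [0, 0, 0, 0, 0, 0, 40]

```text
clock: 46.25
tool_pos: [0.5341, 0.0936, 0.0801]
tcp_rot: [-0.0, -0.028, 1.0, -0.0]
ft_force: [0.1, 0.1, -0.6]
grip_width: 0.0393
```

>>> carry_out:
  targets:
    - [0, 0, 0.08, 0, 0, 0, 40]
    - [0, 0, 0, 0, 0, 0, 40]
    - [0, 0, 0, 0, 0, 0, 40]

```text
clock: 46.55
tool_pos: [0.5347, 0.0938, 0.0779]
tcp_rot: [0.001, -0.028, 1.0, 0.0]
ft_force: [-0.2, -0.7, -1.2]
grip_width: 0.0388
```

```bash
python3 n.py .5343 .0938 .3962 -.2689
```

```text
46.55 [0.5347 0.0938 0.0779] 0.03883339001342121 [-0.2 -0.7 -1.2] [[0.01, 0.0, -1.8], [3.96, -8.86, -1.81]]
```

>>> carry_out:
  targets:
    - [0, 0, 0.06, 0, 0, 0, 40]
    - [0, 0, 0.06, 0, 0, 0, 40]
    - [0, 0, 0.04, 0, 0, 0, 40]
    - [0, 0, 0, 0, 0, 0, 40]
    - [0, 0, 0, 0, 0, 0, 40]

```text
clock: 47.05
tool_pos: [0.5345, 0.0939, 0.0725]
tcp_rot: [0.001, -0.028, 1.0, -0.0]
ft_force: [-3.6, -0.3, 8.7]
grip_width: 0.039
```

>>> carry_out:
  targets:
    - [0, 0, 0, 0, 0, 0, 50]
    - [0, 0, 0, 0, 0, 0, 62]
    - [0, 0, 0, 0, 0, 0, 62]
    - [0, 0, -0.5, 0, 0, 0, 62]
    - [0, 0, -0.7, 0, 0, 0, 62]

```text
clock: 47.55
tool_pos: [0.5329, 0.0937, 0.1165]
tcp_rot: [-0.003, -0.028, 1.0, -0.0]
ft_force: [0.6, -0.1, 1.0]
grip_width: 0.0531
```

>>> carry_out:
  targets:
    - [0, 0, -0.8, 0, 0, 0, 62]
    - [0.33, -0.74, 0, 0, 0, 0, 62]
    - [0.33, -0.74, 0, 0, 0, 0, 62]
    - [0.33, -0.74, 0, 0, 0, 0, 75]
    - [0.33, -0.74, 0, 0, 0, 0, 75]

```text
clock: 48.05
tool_pos: [0.4875, -0.0282, 0.1503]
tcp_rot: [-0.0, -0.028, 1.0, -0.0]
ft_force: [0.5, -0.3, -1.0]
grip_width: 0.064
```

>>> carry_out:
  targets:
    - [0.33, -0.74, 0, 0, 0, 0, 75]
    - [0.33, -0.74, 0, 0, 0, 0, 75]
    - [0.33, -0.74, 0, 0, 0, 0, 75]
    - [0.33, -0.74, 0, 0, 0, 0, 75]
    - [0.33, -0.74, 0, 0, 0, 0, 75]

```text
clock: 48.55
tool_pos: [0.4298, -0.1798, 0.1503]
tcp_rot: [-0.0, -0.028, 1.0, 0.0]
ft_force: [1.3, -0.9, 0.7]
grip_width: 0.0642
```

>>> carry_out:
  targets:
    - [0.33, -0.74, 0, 0, 0, 0, 75]
    - [0.33, -0.74, 0, 0, 0, 0, 75]
    - [0.33, -0.72, 0, 0, 0, 0, 75]
    - [0, 0, 0, 0, 0, 0, 75]
    - [0, 0, 0, 0, 0, 0, 75]

```text
clock: 49.05
tool_pos: [0.3955, -0.2689, 0.1502]
tcp_rot: [-0.0, -0.027, 1.0, 0.0]
ft_force: [0.0, -0.1, -0.2]
grip_width: 0.0642
```

```bash
python3 n.py .3962 -.2689; python3 side.py
```

```text
49.05 [ 0.3955 -0.2689  0.1502] 0.06419114382387514 [ 0.  -0.1 -0.2] [[-0.02, -0.0, 0.0]]
side [238.6 181.5] [15 10 91] floor [0.565 0.154] platform [0.53  0.089]
side [303.6 182.9] [ 6 11 36] floor [0.725 0.037] platform [ 0.676 -0.017]
side [315.9 202.7] [ 16  13 111] floor [ 0.702 -0.049] platform [ 0.655 -0.096]
side [272.1 322.6] [ 19  14 111] floor [ 0.392 -0.277] platform [ 0.373 -0.303]
side [238.  330.7] [ 19  24 369] floor [ 0.321 -0.251] platform [ 0.309 -0.28 ]
 plat [216.1 145.8] [13, 14, 144] [0.6782 0.0788]
 plat [252.7 150.6] [12, 14, 137] [ 0.6675 -0.0062]
 plat [289.3 154.8] [13, 13, 137] [ 0.6583 -0.0913]
 plat [248.7 181.6] [14, 14, 146] [0.5951 0.0026]
 plat [208.6 208.2] [12, 13, 129] [0.5331 0.0942]
 plat [242.5 220.4] [17, 10, 67] [0.5057 0.0163]
top [358.9 265.2] [13, 9, 93] [ 0.3987 -0.2683]
```

>>> carry_out:
  targets:
    - [0, 0, 0.5, 0, 0, 0, 75]
    - [0, 0, 0.9, 0, 0, 0, 75]
    - [0, 0, 0.9, 0, 0, 0, 75]
    - [0, 0, 0.9, 0, 0, 0, 75]
    - [0, 0, 0.46, 0, 0, 0, 75]

```text
clock: 49.65
tool_pos: [0.3949, -0.2663, 0.0006]
tcp_rot: [-0.002, -0.029, 1.0, 0.002]
ft_force: [-0.9, 0.1, -0.9]
grip_width: 0.064
```

>>> carry_out:
  targets:
    - [0, 0, 0, 0, 0, 0, 75]
    - [0, 0, 0, 0, 0, 0, 60]
    - [0, 0, 0, 0, 0, 0, 42]
    - [0, 0, 0, 0, 0, 0, 40]
    - [0, 0, 0, 0, 0, 0, 40]

```text
clock: 50.15
tool_pos: [0.3971, -0.2694, 0.0063]
tcp_rot: [0.002, -0.028, 1.0, -0.001]
ft_force: [-0.1, 1.0, 6.4]
grip_width: 0.0387
```

>>> carry_out:
  targets:
    - [0, 0, -0.3, 0, 0, 0, 40]
    - [0, 0, -0.8, 0, 0, 0, 40]
    - [0, 0, -0.8, 0, 0, 0, 40]
    - [0, 0, -0.8, 0, 0, 0, 40]
    - [0, 0, -0.8, 0, 0, 0, 40]

```text
clock: 50.65
tool_pos: [0.3955, -0.2687, 0.1462]
tcp_rot: [0.0, -0.028, 1.0, -0.0]
ft_force: [0.9, 0.3, -0.4]
grip_width: 0.0389
```

>>> carry_out:
  targets:
    - [0, 0, 0, 0, 0, 0, 40]
    - [0, 0, 0, 0, 0, 0, 40]
    - [0, 0, 0, 0, 0, 0, 40]
    - [0, 0, 0, 0, 0, 0, 40]

```text
clock: 51.05
tool_pos: [0.3951, -0.2683, 0.1425]
tcp_rot: [-0.001, -0.028, 1.0, 0.001]
ft_force: [-0.1, -0.2, -0.5]
grip_width: 0.0391
```

```bash
python3 n.py .5159 -.0752
```

```text
51.05 [ 0.3951 -0.2683  0.1425] 0.03912729700972247 [-0.1 -0.2 -0.5] [[-3.28, 4.65, -0.19]]
```

>>> carry_out:
  targets:
    - [-0.46, 0.66, 0, 0, 0, 0, 40]
    - [-0.56, 0.8, 0, 0, 0, 0, 40]
    - [-0.56, 0.8, 0, 0, 0, 0, 40]
    - [-0.56, 0.8, 0, 0, 0, 0, 40]
    - [-0.56, 0.8, 0, 0, 0, 0, 40]

```text
clock: 51.55
tool_pos: [0.4951, -0.1071, 0.1429]
tcp_rot: [-0.001, -0.028, 1.0, 0.0]
ft_force: [0.5, -1.6, -0.5]
grip_width: 0.0389
```

>>> carry_out:
  targets:
    - [-0.56, 0.8, 0, 0, 0, 0, 40]
    - [0, 0, 0.5, 0, 0, 0, 40]
    - [0, 0, 0.7, 0, 0, 0, 40]
    - [0, 0, 0.4, 0, 0, 0, 40]
    - [0, 0, 0, 0, 0, 0, 40]

```text
clock: 52.05
tool_pos: [0.5134, -0.075, 0.0761]
tcp_rot: [-0.004, -0.028, 1.0, 0.001]
ft_force: [-0.2, -0.2, -0.7]
grip_width: 0.0389
```

>>> carry_out:
  targets:
    - [0, 0, 0.08, 0, 0, 0, 40]
    - [0, 0, 0, 0, 0, 0, 40]
    - [0, 0, 0, 0, 0, 0, 40]
    - [0, 0, 0, 0, 0, 0, 40]

```text
clock: 52.45
tool_pos: [0.5162, -0.0757, 0.0781]
tcp_rot: [0.001, -0.028, 1.0, -0.0]
ft_force: [-0.1, -0.4, -1.0]
grip_width: 0.0392
```

```bash
python3 n.py .5159 -.0752
```

```text
52.45 [ 0.5162 -0.0757  0.0781] 0.039189760424795335 [-0.1 -0.4 -1. ] [[0.0, 0.01, -1.8]]
```

Now I'll lower, release, lift and back off to the right, over clear table, so both cameras can see the result.

>>> carry_out:
  targets:
    - [0, 0, 0.06, 0, 0, 0, 40]
    - [0, 0, 0.06, 0, 0, 0, 40]
    - [0, 0, 0.04, 0, 0, 0, 40]
    - [0, 0, 0, 0, 0, 0, 40]
    - [0, 0, 0, 0, 0, 0, 40]

```text
clock: 52.95
tool_pos: [0.5159, -0.0755, 0.0723]
tcp_rot: [0.001, -0.028, 1.0, -0.0]
ft_force: [-4.7, 0.5, 8.0]
grip_width: 0.0389
```

>>> carry_out:
  targets:
    - [0, 0, 0, 0, 0, 0, 50]
    - [0, 0, 0, 0, 0, 0, 62]
    - [0, 0, 0, 0, 0, 0, 62]
    - [0, 0, -0.5, 0, 0, 0, 62]
    - [0, 0, -0.7, 0, 0, 0, 62]

```text
clock: 53.45
tool_pos: [0.5143, -0.0751, 0.1166]
tcp_rot: [-0.002, -0.028, 1.0, 0.001]
ft_force: [0.2, 0.7, 1.0]
grip_width: 0.0527
```

>>> carry_out:
  targets:
    - [0, 0, -0.8, 0, 0, 0, 62]
    - [0, -0.8, -0.3, 0, 0, 0, 62]
    - [0, -0.8, 0, 0, 0, 0, 62]
    - [0, -0.8, 0, 0, 0, 0, 62]
    - [0, -0.8, 0, 0, 0, 0, 62]

```text
clock: 53.95
tool_pos: [0.5228, -0.2044, 0.1624]
tcp_rot: [0.0, -0.028, 1.0, 0.0]
ft_force: [0.2, -0.1, -0.2]
grip_width: 0.0529
```

>>> carry_out:
  targets:
    - [0, -0.8, 0, 0, 0, 0, 62]
    - [0, -0.8, 0, 0, 0, 0, 62]
    - [0, -0.8, 0, 0, 0, 0, 62]
    - [0, -0.8, 0, 0, 0, 0, 62]
    - [0, 0, 0, 0, 0, 0, 62]

```text
clock: 54.45
tool_pos: [0.529, -0.3345, 0.1611]
tcp_rot: [-0.001, -0.026, 1.0, -0.0]
ft_force: [-0.3, -0.0, -0.7]
grip_width: 0.0532
```

```bash
python3 n.py .5 -.3; python3 side.py; python3 - <<'E'
from h import *
t=camera("top");i=camera("side");t0=np.load("td.npy");s0=np.load("sd.npy")
# compare pliers/stand, ring, box, tray, look-alikes with the pictures taken before the jars
for n,a,b,(x0,y0,x1,y1) in[("pliers side",s0,i,(205,105,232,140)),("pliers top",t0,t,(85,165,125,190)),("ring top",t0,t,(240,170,260,197)),("ring side",s0,i,(262,180,290,203))]:
    d=np.abs(a[y0:y1,x0:x1].astype(int)-b[y0:y1,x0:x1]).max(2);print(n,"mean diff",d.mean().round(1),"share>40",(d>40).mean().round(3))
for n,lo,hi in[("blue",(105,150,40),(125,255,255)),("yellow",(22,150,60),(34,255,255)),("turq",(80,100,40),(100,255,255)),("purple",(125,100,30),(150,255,255)),("red",(0,190,60),(8,255,255))]:
    print(n,[np.argwhere(cv2.inRange(cv2.cvtColor(q,cv2.COLOR_RGB2HSV),lo,hi)[100:,100:]).mean(0).round(1) for q in(np.load("t0.npy"),t)])
E
```

```text
54.45 [ 0.529  -0.3345  0.1611] 0.05316336798653511 [-0.3 -0.  -0.7] [[0.68, 0.9, 0.28]]
side [239.  181.4] [15 10 95] floor [0.566 0.154] platform [0.531 0.089]
side [290.2 186.4] [ 14  13 105] floor [0.682 0.048] platform [ 0.637 -0.008]
side [315.7 202.7] [ 16  13 111] floor [ 0.702 -0.049] platform [ 0.655 -0.096]
side [267.6 222.1] [ 16  13 119] floor [ 0.545 -0.033] platform [ 0.512 -0.081]
side [238.  330.7] [ 19  24 371] floor [ 0.321 -0.251] platform [ 0.308 -0.28 ]
 plat [216.3 145.9] [12, 14, 141] [0.6779 0.0784]
 plat [289.3 154.8] [13, 13, 139] [ 0.6583 -0.0913]
 plat [251.1 162.3] [13, 13, 133] [ 0.6401 -0.0027]
 plat [248.6 181.7] [14, 14, 151] [0.5949 0.0028]
 plat [208.7 208.2] [12, 13, 129] [0.5332 0.094 ]
 plat [240.8 218.2] [18, 17, 92] [0.5107 0.0202]
 plat [282.3 216.6] [13, 12, 131] [ 0.5149 -0.075 ]
pliers side mean diff 75.7 share>40 0.649
pliers top mean diff 8.8 share>40 0.0
ring top mean diff 39.3 share>40 0.441
ring side mean diff 25.8 share>40 0.2
blue [array([18.4, 68.2]), array([18.3, 68.2])]
yellow [array([ 21.4, 237.7]), array([ 21.8, 238.1])]
turq [array([151.9, 223.1]), array([151.5, 222.1])]
purple [array([185.6, 288.3]), array([nan, nan])]
red [array([nan, nan]), array([nan, nan])]<stdin>:7: RuntimeWarning: Mean of empty slice.
  ret = um.true_divide(
```

The nudge came: the jar on spot4 was knocked to about (0.640, -0.003), 28 mm towards the spindle. I'll pick it up again and re-centre it.

>>> carry_out:
  targets:
    - [-0.32, 0.8, 0, 0, 0, 0, 70]
    - [-0.32, 0.8, 0, 0, 0, 0, 70]
    - [-0.32, 0.8, 0, 0, 0, 0, 70]
    - [-0.32, 0.8, 0, 0, 0, 0, 70]
    - [-0.32, 0.8, 0, 0, 0, 0, 70]

```text
clock: 55.15
tool_pos: [0.5851, -0.165, 0.163]
tcp_rot: [0.0, -0.029, 1.0, 0.0]
ft_force: [0.5, -0.5, 0.2]
grip_width: 0.0597
```

>>> carry_out:
  targets:
    - [-0.32, 0.8, 0, 0, 0, 0, 70]
    - [-0.32, 0.8, 0, 0, 0, 0, 70]
    - [-0.32, 0.8, 0, 0, 0, 0, 70]
    - [-0.32, 0.82, 0, 0, 0, 0, 70]
    - [-0.32, 0.82, 0, 0, 0, 0, 70]

```text
clock: 55.65
tool_pos: [0.6397, -0.0, 0.163]
tcp_rot: [0.0, -0.029, 1.0, 0.0]
ft_force: [1.1, 0.1, 0.5]
grip_width: 0.0597
```

>>> carry_out:
  targets:
    - [0, 0, 0, 0, 0, 0, 70]
    - [0, 0, 0, 0, 0, 0, 70]
    - [0, 0, 0, 0, 0, 0, 70]
    - [0, 0, 0, 0, 0, 0, 70]
    - [0, 0, 0, 0, 0, 0, 70]

```text
clock: 56.15
tool_pos: [0.6396, -0.0038, 0.1627]
tcp_rot: [0.0, -0.027, 1.0, -0.0]
ft_force: [-0.7, -0.5, -0.1]
grip_width: 0.0597
```

```bash
python3 n.py .6401 -.0027 .6683 -.0063;python3 - <<'E'
from h import *
i=camera("side")
h=cv2.cvtColor(i,cv2.COLOR_RGB2HSV)
m=(((h[:,:,0]<15)|(h[:,:,0]>172))&(h[:,:,1]>110)&(h[:,:,2]>25)).astype(np.uint8);n,l,st,c=cv2.connectedComponentsWithStats(m)
print([(c[k].round(1).tolist(),int(st[k,4])) for k in range(1,n) if st[k,4]>15], proj("side",[.6401,-.0027,.072]))
E
```

```text
56.15 [ 0.6396 -0.0038  0.1627] 0.059673828845385836 [-0.7 -0.5 -0.1] [[-0.01, 0.03, 0.32], [-0.71, -0.1, 0.32]]
[([283.8, 165.8], 92), ([239.2, 181.1], 100), ([290.1, 186.3], 111), ([315.8, 202.5], 115), ([267.4, 222.1], 118), ([237.9, 330.7], 372)] [289.92445696 184.88757178]
```

>>> carry_out:
  targets:
    - [-0.01, 0.02, 0.4, 0, 0, 0, 70]
    - [0, 0, 0.6, 0, 0, 0, 70]
    - [0, 0, 0.6, 0, 0, 0, 70]
    - [0, 0, 0.5, 0, 0, 0, 70]
    - [0, 0, 0.22, 0, 0, 0, 70]

```text
clock: 56.7
tool_pos: [0.6384, -0.0021, 0.0655]
tcp_rot: [-0.003, -0.028, 1.0, 0.0]
ft_force: [-1.2, -0.2, -0.2]
grip_width: 0.0597
```

>>> carry_out:
  targets:
    - [0, 0, 0, 0, 0, 0, 70]
    - [0, 0, 0, 0, 0, 0, 58]
    - [0, 0, 0, 0, 0, 0, 42]
    - [0, 0, 0, 0, 0, 0, 40]
    - [0, 0, 0, 0, 0, 0, 40]

```text
clock: 57.2
tool_pos: [0.641, -0.0021, 0.0715]
tcp_rot: [0.001, -0.028, 1.0, -0.0]
ft_force: [-0.3, -0.6, 3.2]
grip_width: 0.0393
```

>>> carry_out:
  targets:
    - [0, 0, -0.2, 0, 0, 0, 40]
    - [0, 0, -0.4, 0, 0, 0, 40]
    - [0, 0, -0.3, 0, 0, 0, 40]
    - [-0.35, -0.06, 0, 0, 0, 0, 40]
    - [-0.35, -0.06, 0, 0, 0, 0, 40]

```text
clock: 57.7
tool_pos: [0.6694, -0.0052, 0.1085]
tcp_rot: [0.002, -0.028, 1.0, -0.0]
ft_force: [0.9, -0.7, -1.4]
grip_width: 0.0384
```

>>> carry_out:
  targets:
    - [0, 0, 0, 0, 0, 0, 40]
    - [0, 0, 0, 0, 0, 0, 40]
    - [0, 0, 0, 0, 0, 0, 40]
    - [0, 0, 0, 0, 0, 0, 40]

```text
clock: 58.1
tool_pos: [0.668, -0.0052, 0.106]
tcp_rot: [-0.0, -0.028, 1.0, 0.0]
ft_force: [0.2, 0.2, -0.8]
grip_width: 0.0391
```

```bash
python3 n.py .6683 -.0063
```

```text
58.1 [ 0.668  -0.0052  0.106 ] 0.03911269626852943 [ 0.2  0.2 -0.8] [[-0.01, -0.03, -1.1]]
```

>>> carry_out:
  targets:
    - [-0.01, -0.03, 0.3, 0, 0, 0, 40]
    - [0, 0, 0.3, 0, 0, 0, 40]
    - [0, 0, 0.15, 0, 0, 0, 40]
    - [0, 0, 0.05, 0, 0, 0, 40]
    - [0, 0, 0.03, 0, 0, 0, 40]

```text
clock: 58.6
tool_pos: [0.6687, -0.0064, 0.0719]
tcp_rot: [-0.0, -0.028, 1.0, 0.0]
ft_force: [0.9, 0.0, 0.4]
grip_width: 0.0389
```

>>> carry_out:
  targets:
    - [0, 0, 0.04, 0, 0, 0, 40]
    - [0, 0, 0.02, 0, 0, 0, 40]
    - [0, 0, 0, 0, 0, 0, 40]
    - [0, 0, 0, 0, 0, 0, 40]

```text
clock: 59.0
tool_pos: [0.6691, -0.0064, 0.0715]
tcp_rot: [0.001, -0.028, 1.0, -0.0]
ft_force: [-3.3, -0.3, 5.9]
grip_width: 0.0391
```

Contact. I'll release, lift clear, and move away to the right for the final check.

>>> carry_out:
  targets:
    - [0, 0, 0, 0, 0, 0, 50]
    - [0, 0, 0, 0, 0, 0, 62]
    - [0, 0, 0, 0, 0, 0, 62]
    - [0, 0, -0.5, 0, 0, 0, 62]
    - [0, 0, -0.7, 0, 0, 0, 62]

```text
clock: 59.5
tool_pos: [0.6676, -0.0064, 0.1156]
tcp_rot: [-0.003, -0.028, 1.0, 0.0]
ft_force: [0.0, -0.8, 0.5]
grip_width: 0.0532
```

>>> carry_out:
  targets:
    - [0, 0, -0.8, 0, 0, 0, 62]
    - [0.5, -0.8, -0.3, 0, 0, 0, 62]
    - [0.5, -0.8, 0, 0, 0, 0, 62]
    - [0.5, -0.8, 0, 0, 0, 0, 62]
    - [0.5, -0.8, 0, 0, 0, 0, 62]

```text
clock: 60.0
tool_pos: [0.5954, -0.1397, 0.162]
tcp_rot: [0.0, -0.028, 1.0, -0.0]
ft_force: [0.7, -0.9, -0.6]
grip_width: 0.0528
```

>>> carry_out:
  targets:
    - [0.4, -0.8, 0, 0, 0, 0, 62]
    - [0.4, -0.8, 0, 0, 0, 0, 62]
    - [0.4, -0.8, 0, 0, 0, 0, 62]
    - [0.4, -0.8, 0, 0, 0, 0, 62]
    - [0, -0.8, 0, 0, 0, 0, 62]

```text
clock: 60.5
tool_pos: [0.5397, -0.3036, 0.1625]
tcp_rot: [0.0, -0.027, 1.0, -0.0]
ft_force: [1.3, 0.5, 0.6]
grip_width: 0.0529
```

>>> carry_out:
  targets:
    - [0, 0, 0, 0, 0, 0, 62]
    - [0, 0, 0, 0, 0, 0, 62]
    - [0, 0, 0, 0, 0, 0, 62]
    - [0, 0, 0, 0, 0, 0, 62]

```text
clock: 60.9
tool_pos: [0.5414, -0.3009, 0.1622]
tcp_rot: [0.0, -0.028, 1.0, 0.0]
ft_force: [1.0, 0.1, -0.3]
grip_width: 0.0529
```

```bash
python3 side.py; python3 - <<'E'
from h import *
print(get_state()["clock"],get_state()["tool_pos"])
t=camera("top");i=camera("side");tc=np.load("tc.npy");sc=np.load("sc.npy");s0=np.load("s0.npy");t0=np.load("t0.npy")
for n,a,b,(x0,y0,x1,y1) in[("pliers side vs start",s0,i,(210,106,230,140)),("pliers top vs start",t0,t,(85,165,125,190)),("ring top vs seated",tc,t,(240,170,260,197)),("ring side vs seated",sc,i,(262,180,288,203))]:
    d=np.abs(a[y0:y1,x0:x1].astype(int)-b[y0:y1,x0:x1]).max(2);print(n,"mean diff",d.mean().round(1),"share>40",(d>40).mean().round(3))
g=cv2.cvtColor(t,cv2.COLOR_RGB2GRAY)
for r in g[172:199,238:262]:print(*("%3d"%k for k in r))
for n,lo,hi in[("turq",(80,100,40),(100,255,255)),("purple",(125,90,30),(150,255,255))]:
    print(n,[np.argwhere(cv2.inRange(cv2.cvtColor(q,cv2.COLOR_RGB2HSV),lo,hi)).mean(0).round(1) for q in(s0,i)])
E
```

```text
side [283.8 165.8] [13 12 92] floor [0.724 0.137] platform [0.675 0.074]
side [239.2 181.1] [ 15  11 101] floor [0.567 0.155] platform [0.532 0.09 ]
side [299.2 183. ] [ 14  12 100] floor [0.714 0.044] platform [ 0.666 -0.011]
side [313.8 202.9] [12 13 84] floor [ 0.696 -0.046] platform [ 0.65  -0.094]
side [267.4 222.1] [ 16  13 119] floor [ 0.545 -0.033] platform [ 0.512 -0.081]
side [238.  330.7] [ 19  24 370] floor [ 0.321 -0.251] platform [ 0.309 -0.28 ]
 plat [216.  145.9] [13, 15, 146] [0.6779 0.079 ]
 plat [252.6 150.2] [12, 13, 131] [ 0.6685 -0.006 ]
 plat [289.2 154.8] [13, 13, 137] [ 0.6583 -0.091 ]
 plat [248.6 181.7] [14, 14, 151] [0.5949 0.0028]
 plat [208.6 208.2] [12, 13, 131] [0.5331 0.0942]
 plat [241.7 213.1] [18, 23, 147] [0.5224 0.0182]
 plat [282.3 216.7] [13, 12, 129] [ 0.5147 -0.075 ]
61.0 [ 0.54140742 -0.30098595  0.16229976]
pliers side vs start mean diff 59.6 share>40 0.579
pliers top vs start mean diff 11.8 share>40 0.003
ring top vs seated mean diff 9.6 share>40 0.0
ring side vs seated mean diff 15.5 share>40 0.03
107 107 107 107 107 106  92  80  77  78  
[... 1956 characters left out ...]
80  78  78  78  80
109 108 109 109 108 108 108 103  88  84  83  84  81  81  80  82 103 106  95  83  81  81  81  82
109 109 109 108 108 108 108 106  97  86  83  76  77  79  80  82 103 107 102  87  82  82  81  83
108 108 108 109 108 108 109 108 104  89  87  78  77  74  79  80  91 105 106  93  85  83  82  90
109 109 109 109 109 108 109 108 107  95  87  80  78  78  81  80  85 104 106  92  91  93  98 103
109 109 109 109 109 109 109 109 109 103  88  81  81  82  82  83  97 106 108 102 102 104 106 108
109 109 109 109 109 109 108 109 109 107  95  85  82  82  83  87 101 108 109 108 108 109 108 109
turq [array([279.2, 262.8]), array([279.8, 263. ])]
purple [array([357.5, 273.3]), array([357.5, 273.3])]
```

```bash
python3 -c "
from cell import finish_job;print(finish_job())"
```

```text
the job is handed in; nothing more can be done
None
```

The ring is on the spindle, the pliers are back in their stand, and all five amber jars are on the platform. I handed the job in at about 61 s; it reports no verdict.

**What I did**
- **Ring:** I took the pliers lightly, put the pins through both eyes and spread the ring. I then carried it over the spindle, let it close there, and the gripper itself never touched it.
- **Pliers:** I put them back on the stand, which I felt as light contact.
- **Jars:** I set them on spots 5, 4, 3, 2 and 0, leaving spot1 empty. The jar on spot4 was later knocked about 28 mm towards the spindle, so I picked it up and re-centred it.

**Last checks**
- **Jars:** all five read within about 1.5 mm of their circle centres in the top view. All five show in the side view too.
- **Ring:** it looks relaxed around the spindle below its top. Its eyes have turned several degrees since seating, probably pushed by the knocked jar; any yaw is allowed. Its height in the groove I inferred from its closed shape, not measured directly.
- **Pliers:** the top view matches the start (0.3% of pixels changed). The side-view comparison did not match (58% changed), probably because the arm was in the way. I did not confirm that, but an earlier side picture, taken just after storing, showed them upright.
- **Bystanders:** the box, tray, turquoise and purple jars had not moved, within about a pixel. My top-view colour check failed to find the red jar at all, and the purple one in the final picture. The side view shows red in the same place as at the jar pick-ups, and purple the same as at the start.

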